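# Rinse and case the banquet tumblers

## Robot

A 6-joint arm with a two-finger parallel gripper is mounted at the origin on the work surface. World frame = base frame: x ahead of the robot, y to its left, z up, the work surface at z = 0. Lengths are in m, angles in rad, forces in N, time in s.
With the tool pointing down it reaches from about 0.275 to 0.725 m from the base axis. Payload 5.6 kg.
Tool frame: the origin (TCP) lies at the very end of the fingers, on their centre line; the grasp point (between the pads) lies 19 mm behind it; z points along the fingers, y is the direction in which the jaws open and shut (so a half turn about z gives the same grasp; the last joint's range is limited). The gripper opens to 85 mm and grips with 20 to 120 N. Pads are 22 mm wide; open, the fingers measure 114 mm over their backs; the gripper's body (76 mm by 85 mm) begins 54 mm behind the grasp point. The pads swing forward as they close: fully open they stand 13 mm farther back than shut.
Start: joints at [-0.825, 0.255, 0.108, 0, -1.424, -0.285], TCP at [0.245, -0.493, 0.231] pointing down, gripper open.
Joint ranges: [-2.95, 2.95], [-1.21, 1.97], [-1.09, 1.5], [-2.87, 1.71], [-2.94, -0.07], [-3.05, 3.05]. Speed limits (rad/s): [2.57, 2.57, 3.14, 3.14, 3.14, 3.14].

## Interface

Orientations are given as a unit quaternion [w, x, y, z].
In Python, from bench import bot gives the robot as it stands.
- The arm moves only by the tool apply_moves, never from a script. Its argument "steps" is a list of rows, each an object of numbers: "tx", "ty", "tz": the shift along the tool's x, y, z in units of 25 mm (1.0 is 25 mm); "rx", "ry", "rz": the turn, a rotation vector about the tool's x, y, z in units of 5 degrees (1.0 is 5 degrees); "jaw": the finger opening in mm, from 0 to 85.4. A call has 1 to 5 rows; each row is the pose to reach, as a shift and turn from the pose measured when the call began, along the tool's axes at that moment; what a row does not reach only later rows make up. A row lasts 1/8 s, in which the tool goes at most 62.5 mm and 10.7 degrees, less where a joint would pass 70% of its speed; a pose out of reach is approached as far as the arm can. A call with a gripper value outside its range is refused whole. The fingers move at their own pace and stop on an object; "squeeze" is the grip in N (left out, the last holds). Time passes only in rows, so rows that repeat a pose let the fingers close. It gives the time, the measured TCP pose, the force and the opening at its end, in the units of the state.
- bot.get_state(): the state, without advancing time (a new reading comes with each control period).
- bot.camera(name): name is "scene" or "top"; returns the picture (420x560x3 uint8, blue, green, red); there is no depth.
- bot.camera_params(name): a dict with "camera_matrix" (3x3 intrinsics, pixels), "dist_coeffs" ([k1, k2, p1, p2, k3] as OpenCV has them; the pictures are not rectified), "origin" and "orientation" of the camera in the world. Camera axes: x right, y up, looking along -z (the intrinsics and any distortion apply to the point x, -y, -z); pixel columns grow to the right and rows downward; lengths in m; the calibration is good to about 2 mm. A picture is of the moment at which its call begins. camera_params takes no time and is no camera call.
- bot.close_job(): hands the job in, once; it reports no verdict.
The state is a dict: "time": time; "q": joint angles; "qvel": joint speeds; "joint_torque": joint torques, N m; "position": TCP position; "ee_rot": TCP orientation; "wrist_force": force on the tool from outside, world axes, zero at the start; "moment": the same for the moment, N m; "width": finger opening in m.
Only numpy, scipy, OpenCV 4.12 (cv2) and the standard library are available. Lean on these libraries where they do the work, as an engineer would, in place of code of your own. Each camera call takes 0.05 s, during which the arm holds its last target.

## Task

Rinse and pack away the coloured tumblers on the round placemat. In the order amber, green, blue, red (skip any colour that is missing), push each glass, mouth down as it stands, squarely onto the rinser's white pad until the pad is fully down, hold it there a second, and stand it mouth down in a free compartment of the grey case. When all the glasses are packed, swing the case lid over and press its front edge down until the latch snaps and the lid is fully shut; do not ram the glasses, and leave the other things on the table where they are.

Things in the scene. Friction and masses are not known exactly. Their poses are not given: they have to be found in the camera images.
- glass_amber: amber straight-sided glass tumbler, 62 mm diameter, 75 mm tall, about 150 g, standing mouth-down; origin at the centre of its rim (its lower end as it stands), z axis up through its base. It may be absent (None).
- glass_green: green straight-sided glass tumbler, 62 mm diameter, 75 mm tall, about 150 g, standing mouth-down; origin at the centre of its rim (its lower end as it stands), z axis up through its base. It may be absent (None).
- glass_blue: blue straight-sided glass tumbler, 62 mm diameter, 75 mm tall, about 150 g, standing mouth-down; origin at the centre of its rim (its lower end as it stands), z axis up through its base. It may be absent (None).
- glass_red: red straight-sided glass tumbler, 62 mm diameter, 75 mm tall, about 150 g, standing mouth-down; origin at the centre of its rim (its lower end as it stands), z axis up through its base. It may be absent (None).
- placemat: round thin cork placemat, 280 mm diameter, 1 mm thick, fixed, flush on the table; the tumblers start on it, mouth down, about 130 mm apart. Origin at its centre, on the table.
- rinser: glass rinser, fixed: a steel block 120 x 120 mm, 30 mm high, with a round white sprung pad at its centre. Origin at the centre of its underside; z up.
- pad_top (a point): centre of the top face of the rinser's round white pad (80 mm diameter); 52 mm above the table when up, 40 mm when fully down.
- pad (a joint): how far the rinser's pad is pushed down, m: 0 up, 0.012 fully down (about 8 N); a glass pressing it fully down has its rim 40 mm above the table.
- case: grey case for four glasses, fixed, 190 x 190 mm, walls 52 mm high and 6 mm thick, floor 6 mm thick, crossed by two 6 mm thick dividers (tops 51 mm above the table) into four compartments 86 mm square; a glass standing in one sticks out 29 mm above the walls. Origin at the centre of its underside; its x axis points from the front (latch side) to the hinge side.
- pocket0 (a point): centre of the floor of case compartment 0, 6 mm above the table (front side).
- pocket1 (a point): centre of the floor of case compartment 1, 6 mm above the table (front side).
- pocket2 (a point): centre of the floor of case compartment 2, 6 mm above the table (hinge side).
- pocket3 (a point): centre of the floor of case compartment 3, 6 mm above the table (hinge side).
- lid (a joint): angle of the case's wine-red lid, rad: 0 shut and latched, grows as it opens, up to 2.0. It stays where it is left. The snap latch at the front edge resists from about 0.065 (some 10 to 20 N at the front edge) and pulls the lid home below about 0.025.
- lid_hinge (a point): middle of the lid's hinge line, at the top of the case's hinge-side wall, 52 mm above the table, 95 mm along +x of the case; the hinge line runs along the case's y axis.
- lid_press (a point): point on the outside of the lid's top, mid-width, 30 mm from its front edge (on a black rubber patch). The lid is 190 x 190 mm and 38 mm deep, hollow below; shut, this point is 90 mm above the table, 160 mm from the hinge towards the front. Site z axis points out of the lid's top.
- candlestick: small brass candlestick, 70 mm wide, 55 mm tall; bystander, origin at its foot
- wine: green wine bottle, 74 mm diameter, 230 mm tall; bystander, origin at its foot
- votive: clear glass votive cup, 64 mm diameter, 55 mm tall; bystander, origin at its foot
- bowl: white bowl, 120 mm diameter, 45 mm tall; bystander, origin at its foot
- spoon: steel serving spoon lying down, 190 mm long; bystander, origin at its middle, on the table
- pepper: dark wooden pepper mill, 52 mm diameter, 110 mm tall; bystander, origin at its foot
- menus: stack of menu cards, 100 x 150 x 20 mm; bystander, origin at the middle of its underside
Mind the look-alikes: they are no part of the job. There is more than one size of the glass_red; the one meant has the size given above.

How it is judged:
On the way, in this order (a step that is already met when the one before it is completed fails the run):
1. the amber tumbler, mouth down, pushes the rinser's pad fully down (z of glass_amber in the frame of rinser below 0.0418 m and contact force between glass_amber and rinser above 2 N and horizontal distance between glass_amber and pad_top below 0.014 m and angle between glass_amber's own z axis and vertical below 0.2 rad), for 0.4 s.
2. the green tumbler, mouth down, pushes the rinser's pad fully down (z of glass_green in the frame of rinser below 0.0418 m and contact force between glass_green and rinser above 2 N and horizontal distance between glass_green and pad_top below 0.014 m and angle between glass_green's own z axis and vertical below 0.2 rad), for 0.4 s.
3. the blue tumbler, mouth down, pushes the rinser's pad fully down (z of glass_blue in the frame of rinser below 0.0418 m and contact force between glass_blue and rinser above 2 N and horizontal distance between glass_blue and pad_top below 0.014 m and angle between glass_blue's own z axis and vertical below 0.2 rad), for 0.4 s.
4. the red tumbler, mouth down, pushes the rinser's pad fully down (z of glass_red in the frame of rinser below 0.0418 m and contact force between glass_red and rinser above 2 N and horizontal distance between glass_red and pad_top below 0.014 m and angle between glass_red's own z axis and vertical below 0.2 rad), for 0.4 s.
5. all tumblers stand mouth down in the case and the lid is latched shut (x of glass_amber in the frame of case between -0.085 and 0.085 m and y of glass_amber in the frame of case between -0.085 and 0.085 m and z of glass_amber in the frame of case between -0.005 and 0.018 m and angle between each of glass_amber, glass_green, glass_blue, glass_red's own z axis and vertical below 0.15 rad and x of glass_green in the frame of case between -0.085 and 0.085 m and y of glass_green in the frame of case between -0.085 and 0.085 m and z of glass_green in the frame of case between -0.005 and 0.018 m and x of glass_blue in the frame of case between -0.085 and 0.085 m and y of glass_blue in the frame of case between -0.085 and 0.085 m and z of glass_blue in the frame of case between -0.005 and 0.018 m and x of glass_red in the frame of case between -0.085 and 0.085 m and y of glass_red in the frame of case between -0.085 and 0.085 m and z of glass_red in the frame of case between -0.005 and 0.018 m and value of joint lid below 0.015 rad), for 0.2 s.
At the end, for the whole second after the job is handed in: Every tumbler present stands at rest in the case (origin within 85 mm of the case centre along both its axes, under 18 mm above the case's underside, leaning less than 0.15 rad), and the lid joint is below 0.015 rad (all of step 5 and linear speed of each of glass_amber, glass_green, glass_blue, glass_red below 0.02 m/s); the robot touches nothing.
It fails at once if a bystander is moved more than 40 mm (distance of any of candlestick, wine, votive, bowl, spoon, pepper, menus from where it was at the start of the episode above 0.04 m).
It fails at once if a glass is rammed on the rinser (over 60 N) (contact force between any of glass_amber, glass_green, glass_blue, glass_red and rinser above 60 N).
Of glass_amber, glass_green, glass_blue, glass_red only 3 to 4 are there at a start; the rules pass over those that are not, and their reading is None.
At some moment in a run one of glass_amber, glass_green, glass_blue, glass_red may be knocked a few centimetres aside while the robot is not near it.
It also fails if it takes over 210 s, if anything falls off the work surface, if the arm or the gripper's body presses on something with over 40 N, if the wrist force passes 120 N, or if a joint passes its speed limit or range.

## Working session

There is one attempt and no reset: what is moved stays moved. The work goes in short steps, Python scripts to look and compute and a tool call to move; the robot and the scene stay as the last step left them, time stands still between calls to the robot, and variables do not carry over. Pictures are saved under pics/ and viewed, and the job is handed in when it is done.

Besides the shell and the picture viewer there is one more tool, called by a JSON object that holds its "api" and its "payload", one argument or row to a line. apply_moves: Moves the arm, as the interface text tells. Its arguments: {"type":"object","properties":{"steps":{"type":"array"},"squeeze":{"type":"number"}},"required":["steps"]}

```bash
ls -la; mkdir -p pics; cat > h.py <<'E'
import numpy as np, cv2
from bench import bot
from scipy.spatial.transform import Rotation as R
def snap(name,fn):
    im=np.array(bot.camera(name)); cv2.imwrite('pics/'+fn,im); return im
def cam(name):
    p=bot.camera_params(name)
    o=np.array(p['origin'],float); q=p['orientation']
    M=R.from_quat([q[1],q[2],q[3],q[0]]).as_matrix()
    return np.array(p['camera_matrix'],float),np.array(p['dist_coeffs'],float),o,M
def ray(name,uv):
    K,d,o,M=cam(name)
    n=cv2.undistortPoints(np.array(uv,float).reshape(-1,1,2),K,d).reshape(-1,2)
    v=np.c_[n[:,0],-n[:,1],-np.ones(len(n))]
    return o,v@M.T
def toz(name,uv,z):
    o,v=ray(name,uv); return o+v*((z-o[2])/v[:,2])[:,None]
def proj(name,P):
    K,d,o,M=cam(name)
    c=(np.array(P,float).reshape(-1,3)-o)@M; c=c*[1,-1,-1]
    return cv2.projectPoints(c.reshape(-1,1,3),np.zeros(3),np.zeros(3),K,d)[0].reshape(-1,2)
E
python3 - <<'E'
from h import *
print(bot.get_state())
for n in('scene','top'):
    snap(n,n+'0.png'); print(bot.camera_params(n))
E
```

```text
total 12
drwxr-xr-x  3 agent agent 4096 Dec  7 01:15 .
drwxr-xr-x 23 root  root  4096 Dec  7 01:15 ..
drwxr-xr-x  2 agent agent 4096 Dec  7 01:15 pics
{'time': 0.0, 'q': array([-8.25411017e-01,  2.55741323e-01,  1.07008107e-01, -4.92436421e-04,
       -1.42387618e+00, -2.84626020e-01]), 'qvel': array([-0.00031124, -0.00015946,  0.00049117,  0.00234717,  0.00085699,
        0.00029351]), 'joint_torque': array([-2.36279329e-04, -3.86626267e+01,  2.37930250e+01,  5.36484316e+00,
       -6.27700734e-03,  1.85290895e-05]), 'position': array([ 0.24440098, -0.49216878,  0.23039749]), 'ee_rot': array([-2.34559410e-04, -2.28311747e-01,  9.73587626e-01,  9.08896187e-04]), 'wrist_force': array([0.02083382, 0.27365365, 0.03847074]), 'moment': array([ 0.0228063 , -0.0305452 ,  0.03147861]), 'width': 0.08558713927037105}
{'camera_matrix': array([[427.16506058,   0.        , 275.03829967],
       [  0.        , 427.16506058, 206.6234153 ],
       [  0.        ,   0.        ,   1.        ]]), 'dist_coeffs': array([-0.11738904,  0.        ,  0.        ,  0.        ,  0.        ]), 'origin': array([1.20640735, 0.23900761, 0.97993764]), 'orientation': array([0.54131251, 0.20396431, 0.27523842, 0.76786922])}
{'camera_matrix': array([[530.80228904,   0.        , 290.90271715],
       [  0.        , 530.80228904, 210.25287717],
       [  0.        ,   0.        ,   1.        ]]), 'dist_coeffs': array([-0.20697318,  0.        ,  0.        ,  0.        ,  0.        ]), 'origin': array([ 0.15899144, -0.01294535,  1.67212471]), 'orientation': array([ 0.71248908,  0.07220099, -0.06187799, -0.69521036])}
```

View pics/scene0.png

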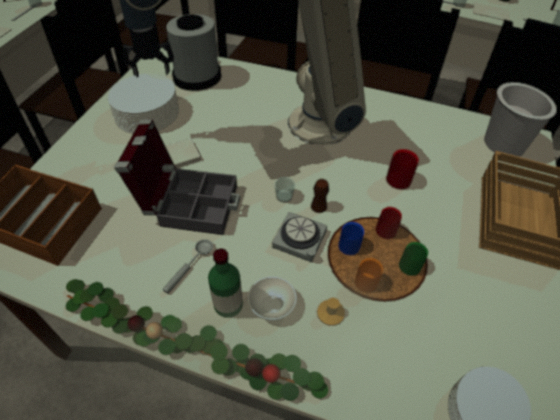

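View pics/top0.png

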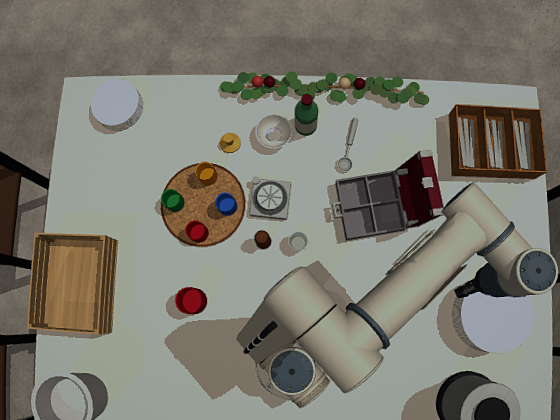

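The scene view shows the mat at (378,257), carrying four tumblers: blue, red, green and amber. The rinser is at (300,234), the case at (200,198) with its lid open to the left. In the top view there are two reds: the one on the mat at (197,231) and a larger one off the mat at (191,300). I'll enlarge and measure both.

```bash
python3 - <<'E'
from h import *
im=cv2.imread('pics/top0.png')
a=cv2.resize(im[150:320,150:320],None,fx=4,fy=4,interpolation=cv2.INTER_CUBIC)[:600]
b=cv2.resize(im[140:250,240:450],None,fx=3.8,fy=3.8,interpolation=cv2.INTER_CUBIC)
cv2.imwrite('pics/a.png',a);cv2.imwrite('pics/b.png',b)
hsv=cv2.cvtColor(im,cv2.COLOR_BGR2HSV)
sel={'amber':((10,22),170,(195,160,220,190)),'green':((45,85),100,(155,185,190,215)),'blue':((105,130),120,(210,190,245,220)),'red':(None,150,(180,215,215,248)),'bigred':(None,150,(170,280,215,320))}
for k,(h,s,(x0,y0,x1,y1)) in sel.items():
    H=hsv[...,0].astype(int);S=hsv[...,1]
    m=((H<8)|(H>172)) if h is None else (H>=h[0])&(H<=h[1])
    m=m&(S>s)&(hsv[...,2]>40); mm=np.zeros_like(m); mm[y0:y1,x0:x1]=m[y0:y1,x0:x1]
    ys,xs=np.nonzero(mm); print(k,mm.sum(),xs.min(),xs.max(),ys.min(),ys.max(),xs.mean(),ys.mean(), toz('top',[[xs.mean(),ys.mean()]],0.04).round(3))
E
```

```text
amber 417 195 219 162 185 206.15827338129498 173.0431654676259 [[0.587 0.289 0.04 ]]
green 320 161 183 189 207 171.36875 198.359375 [[0.502 0.397 0.04 ]]
blue 359 215 236 193 214 225.71309192200556 203.5041782729805 [[0.489 0.221 0.04 ]]
red 376 185 208 220 242 196.18882978723406 230.76329787234042 [[0.4  0.31 0.04]]
bigred 673 175 206 287 313 190.3670133729569 300.2303120356612 [[0.183 0.317 0.04 ]]
```

View pics/a.png

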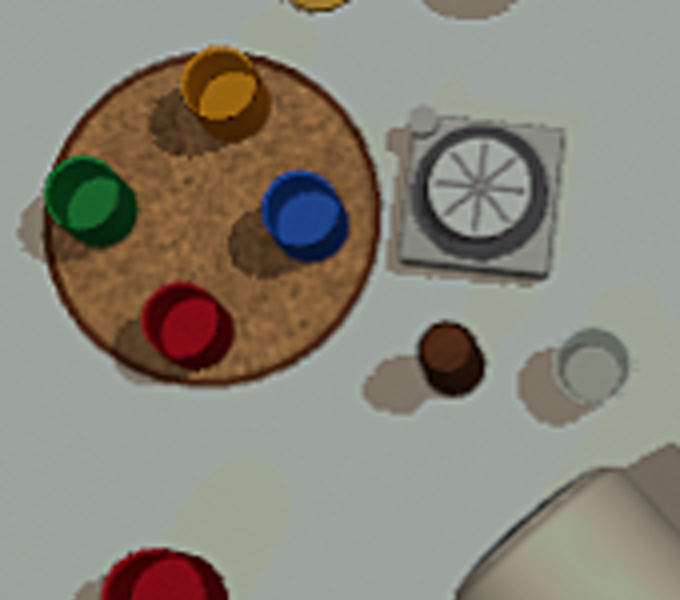

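View pics/b.png

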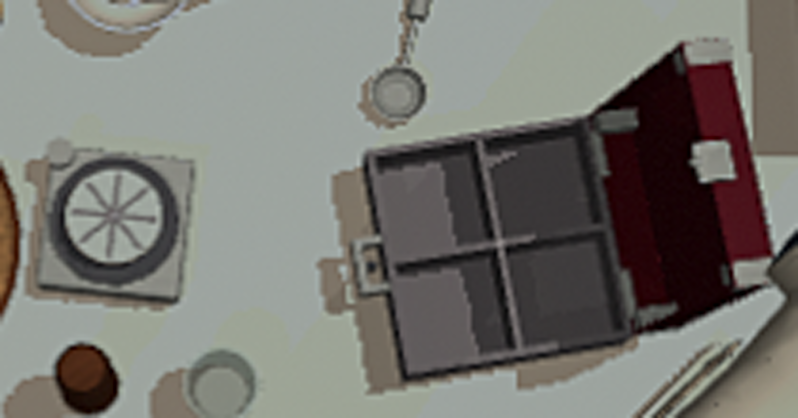

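```bash
python3 - <<'E'
from h import *
f=lambda pts,s,o:[(x/s+o[0],y/s+o[1]) for x,y in pts]
C=toz('top',f([(368,155),(590,120),(632,335),(405,378)],3.8,(240,140)),.052)
print('case corners',C.round(3).tolist(),'center',C.mean(0).round(3),'edges',[np.linalg.norm(C[i]-C[(i+1)%4]).round(3) for i in range(4)])
ax=(C[1]+C[2]-C[0]-C[3]); print('x axis yaw deg',np.degrees(np.arctan2(ax[1],ax[0])))
B=toz('top',f([(52,150),(195,160),(180,300),(40,287)],3.8,(240,140)),.03); print('rinser',B.round(3).tolist(),B.mean(0).round(3),[np.linalg.norm(B[i]-B[(i+1)%4]).round(3) for i in range(4)])
print('pad from ctr',toz('top',f([(115,215)],3.8,(240,140)),.052), toz('top',f([(480,188)],4,(150,150)),.052))
# glasses in scene
im=cv2.imread('pics/scene0.png');hsv=cv2.cvtColor(im,cv2.COLOR_BGR2HSV)
sel={'amber':((5,16),190,(355,258,385,295)),'green':((45,85),100,(398,238,432,280)),'blue':((105,130),120,(335,218,368,258)),'red':(None,150,(375,205,404,240)),'bigred':(None,150,(385,145,420,190))}
for k,(h,s,(x0,y0,x1,y1)) in sel.items():
    H=hsv[...,0].astype(int);S=hsv[...,1]
    m=((H<8)|(H>172)) if h is None else (H>=h[0])&(H<=h[1])
    m=m&(S>s)&(hsv[...,2]>40); mm=np.zeros_like(m); mm[y0:y1,x0:x1]=m[y0:y1,x0:x1]
    ys,xs=np.nonzero(mm); c=[(xs.min()+xs.max())/2,(ys.min()+ys.max())/2];print(k,mm.sum(),xs.min(),xs.max(),ys.min(),ys.max(), toz('scene',[c],0.0385).round(3),toz('scene',[[xs.mean(),ys.mean()]],0.0385).round(3))
cv2.imwrite('pics/c.png',cv2.resize(im[190:300,320:440],None,fx=5,fy=5,interpolation=cv2.INTER_CUBIC))
cv2.imwrite('pics/d.png',cv2.resize(im[110:260,100:330],None,fx=3.4,fy=3.4,interpolation=cv2.INTER_CUBIC))
E
```

```text
case corners [[0.568, -0.127, 0.052], [0.603, -0.313, 0.052], [0.422, -0.346, 0.052], [0.382, -0.159, 0.052]] center [ 0.494 -0.236  0.052] edges [np.float64(0.189), np.float64(0.184), np.float64(0.191), np.float64(0.188)]
x axis yaw deg -78.72215228273772
rinser [[0.572, 0.137, 0.03], [0.566, 0.016, 0.03], [0.446, 0.026, 0.03], [0.454, 0.142, 0.03]] [0.51 0.08 0.03] [np.float64(0.121), np.float64(0.12), np.float64(0.117), np.float64(0.117)]
pad from ctr [[0.51213426 0.08049746 0.052     ]] [[0.51076876 0.08127588 0.052     ]]
amber 137 360 381 258 276 [[0.563 0.292 0.038]] [[0.555 0.289 0.038]]
green 533 400 427 242 274 [[0.497 0.397 0.038]] [[0.492 0.394 0.039]]
blue 599 340 363 222 253 [[0.487 0.224 0.038]] [[0.487 0.222 0.038]]
red 554 376 400 208 238 [[0.402 0.311 0.038]] [[0.4   0.311 0.038]]
bigred 865 387 418 149 188 [[0.167 0.318 0.038]] [[0.165 0.317 0.038]]
```

View pics/c.png

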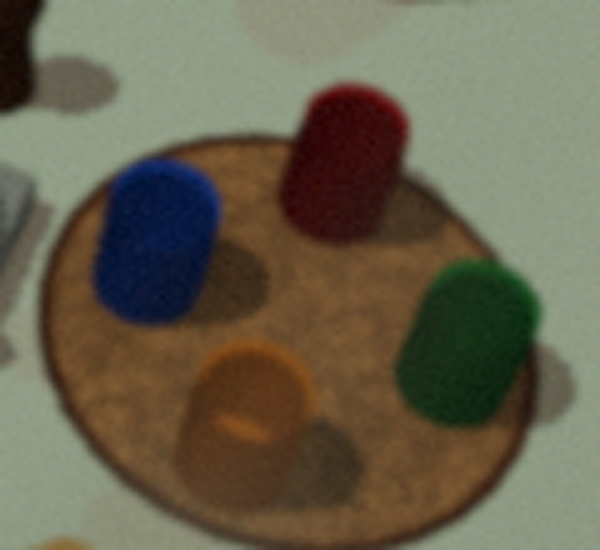

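View pics/d.png

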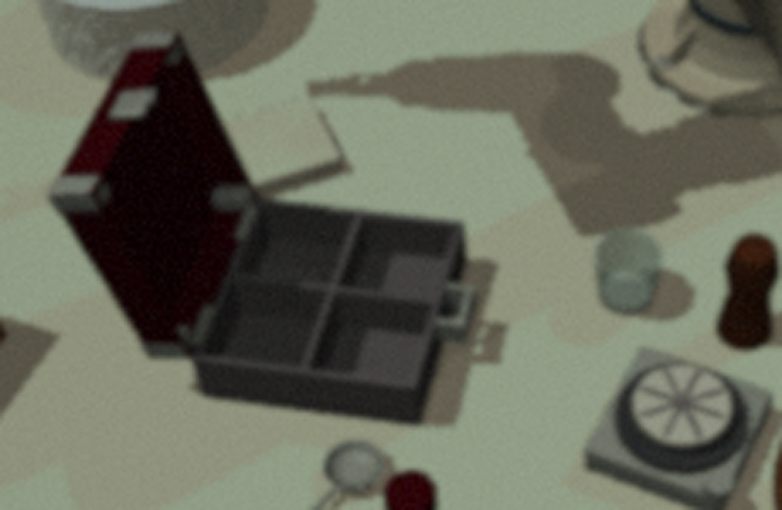

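The enlarged crop shows the mat's red glass at (390,223) matching its three neighbours in size. The off-mat red at (403,168) is clearly bigger, so it is the decoy. Next I'll measure the lid.

```bash
python3 - <<'E'
from h import *
def tri(a,b):
    o1,v1=ray('top',[a]);o2,v2=ray('scene',[b]);A=np.c_[v1[0],-v2[0]];s=np.linalg.lstsq(A,o2-o1,rcond=None)[0]
    p,q=o1+s[0]*v1[0],o2+s[1]*v2[0];return ((p+q)/2).round(3),np.linalg.norm(p-q).round(4)
print('tab',tri((427.4,182.1),(138.2,139.4)))
print('corner far(x+)',tri((240+712/3.8,140+50/3.8),(100+75/3.4,110+190/3.4)))
print('corner near',tri((240+752/3.8,140+270/3.8),(100+157/3.4,110+40/3.4)))
print('amber',toz('scene',[[369,275]],.0385))
# case corners from scene at z .052
print('case sc',toz('scene',[(100+x/3.4,110+y/3.4) for x,y in [(425,385),(200,358),(248,203),(465,225)]],.052).round(3).tolist())
print('pad sc',toz('scene',[(100+682/3.4,110+402/3.4)],.052))
s=bot.get_state();q=s['ee_rot'];print(R.from_quat([q[1],q[2],q[3],q[0]]).as_matrix().round(3))
E
```

```text
tab (array([ 0.523, -0.369,  0.243]), np.float64(0.0006))
corner far(x+) (array([ 0.611, -0.372,  0.226]), np.float64(0.0072))
corner near (array([ 0.442, -0.398,  0.233]), np.float64(0.0032))
amber [[0.5882637  0.29328468 0.0385    ]]
case sc [[0.569, -0.115, 0.052], [0.607, -0.301, 0.052], [0.433, -0.349, 0.052], [0.392, -0.154, 0.052]]
pad sc [[0.51407046 0.08518457 0.052     ]]
[[-0.896 -0.445 -0.001]
 [-0.445  0.896  0.001]
 [ 0.     0.002 -1.   ]]
```

```bash
cat >> h.py <<'E'
def goal(x,y,z,jaw=56.0,s=None):
    s=s or bot.get_state(); q=s['ee_rot']; M=R.from_quat([q[1],q[2],q[3],q[0]])
    d=M.inv().apply(np.array([x,y,z])-s['position'])/.025
    a=np.radians(jaw); yv=np.array([np.cos(a),np.sin(a),0]); zv=np.array([0,0,-1.]); xv=np.cross(yv,zv)
    G=R.from_matrix(np.c_[xv,yv,zv]); r=np.degrees((M.inv()*G).as_rotvec())/5
    print('t=%.1f pos'%s['time'],s['position'].round(4),'-> t',d.round(2),'r',r.round(2),'dist mm',round(np.linalg.norm(d)*25),'F',s['wrist_force'].round(1),'w',round(s['width']*1000,1))
E
python3 - <<'E'
from h import *
print('candlestick',toz('top',[[231,142]],.02),'wine cap',toz('top',[[308,100]],.22),toz('scene',[[221,255]],.23),'votive',toz('top',[[298,241]],.03),'pepper',toz('top',[[262,239]],.06))
goal(.587,.291,.2)
E
```

```text
candlestick [[0.69926803 0.21743212 0.02      ]] wine cap [[ 0.7678001  -0.02964638  0.22      ]] [[ 0.77133756 -0.02142527  0.23      ]] votive [[ 0.37727262 -0.00940089  0.03      ]] pepper [[0.37675519 0.10103433 0.06      ]]
t=0.1 pos [ 0.2444 -0.4922  0.2305] -> t [-26.2   21.97   1.26] r [ 2.000e-02 -1.000e-02  1.208e+01] dist mm 855 F [ 1.  -0.2 -0.9] w 85.3
```

{"api": "apply_moves", "payload": {
  "steps": [
    {"tx":-26.2,"ty":22,"tz":0,"rz":12,"jaw":85},
    {"tx":-26.2,"ty":22,"tz":0,"rz":12,"jaw":85},
    {"tx":-26.2,"ty":22,"tz":0,"rz":12,"jaw":85},
    {"tx":-26.2,"ty":22,"tz":0,"rz":12,"jaw":85},
    {"tx":-26.2,"ty":22,"tz":0,"rz":12,"jaw":85}
  ],
  "squeeze": 40
}}

```text
invalid input
```

```bash
python3 -c "
from h import *
goal(.587,.291,.2)"
```

```text
t=0.1 pos [ 0.2444 -0.4922  0.2305] -> t [-26.2   21.97   1.26] r [ 2.000e-02 -1.000e-02  1.208e+01] dist mm 855 F [ 1.  -0.2 -0.9] w 85.3
```

{"api": "apply_moves", "payload": {
  "steps": [
    {"tx":-1.8,"ty":1.5,"tz":0,"rx":0,"ry":0,"rz":2,"jaw":85},
    {"tx":-3.6,"ty":3,"tz":0,"rx":0,"ry":0,"rz":4,"jaw":85},
    {"tx":-5.4,"ty":4.5,"tz":0,"rx":0,"ry":0,"rz":6,"jaw":85},
    {"tx":-7.2,"ty":6,"tz":0,"rx":0,"ry":0,"rz":8,"jaw":85},
    {"tx":-9,"ty":7.5,"tz":0,"rx":0,"ry":0,"rz":10,"jaw":85}
  ],
  "squeeze": 40
}}

```text
time: 0.72
position: [0.3534, -0.2463, 0.2306]
ee_rot: [-0.001, 0.17, 0.985, 0.001]
wrist_force: [0.7, 0.1, 0.0]
width: 0.0848
```

```bash
python3 -c "
from h import *
goal(.587,.291,.2)"
```

```text
t=0.7 pos [ 0.3534 -0.2463  0.2306] -> t [-1.62 23.38  1.25] r [ 0.01 -0.02  2.89] dist mm 587 F [0.7 0.1 0. ] w 84.8
```

{"api": "apply_moves", "payload": {
  "steps": [
    {"tx":0,"ty":2.4,"tz":0,"rz":2,"jaw":85},
    {"tx":-0.4,"ty":4.8,"tz":0,"rz":2.9,"jaw":85},
    {"tx":-0.8,"ty":7.2,"tz":0,"rz":2.9,"jaw":85},
    {"tx":-1,"ty":9.6,"tz":0,"rz":2.9,"jaw":85},
    {"tx":-1,"ty":12,"tz":0,"rz":2.9,"jaw":85}
  ]
}}

```text
invalid input
```

```bash
python3 -c "
from h import *
goal(.587,.291,.16)"
```

```text
t=0.7 pos [ 0.3534 -0.2463  0.2306] -> t [-1.62 23.38  2.85] r [ 0.01 -0.02  2.89] dist mm 590 F [0.7 0.1 0. ] w 84.8
```

{"api": "apply_moves", "payload": {
  "steps": [
    {"tx":0,"ty":2.4,"tz":0,"rz":2,"jaw":85},
    {"tx":-0.4,"ty":4.8,"tz":0,"rz":2.9,"jaw":85},
    {"tx":-0.8,"ty":7.2,"tz":0,"rz":2.9,"jaw":85},
    {"tx":-1,"ty":9.6,"tz":0,"rz":2.9,"jaw":85},
    {"tx":-1,"ty":10,"tz":0,"rz":2.9,"jaw":85}
  ]
}}

```text
invalid input
```

```bash
python3 -c "
from h import *
goal(.587,.291,.16)"
```

```text
t=0.7 pos [ 0.3534 -0.2463  0.2306] -> t [-1.62 23.38  2.85] r [ 0.01 -0.02  2.89] dist mm 590 F [0.7 0.1 0. ] w 84.8
```

All six axes seem to be required in each row.

{"api": "apply_moves", "payload": {
  "steps": [
    {"tx":0,"ty":2.4,"tz":0,"rx":0,"ry":0,"rz":2,"jaw":85},
    {"tx":-0.4,"ty":4.8,"tz":0,"rx":0,"ry":0,"rz":2.9,"jaw":85},
    {"tx":-0.8,"ty":7.2,"tz":0,"rx":0,"ry":0,"rz":2.9,"jaw":85},
    {"tx":-1,"ty":9.6,"tz":0,"rx":0,"ry":0,"rz":2.9,"jaw":85},
    {"tx":-1,"ty":12,"tz":0,"rx":0,"ry":0,"rz":2.9,"jaw":85}
  ]
}}

```text
time: 1.35
position: [0.4769, 0.028, 0.2307]
ee_rot: [-0.001, 0.293, 0.956, 0.001]
wrist_force: [1.2, -0.5, 0.6]
width: 0.085
```

```bash
python3 -c "
from h import *
goal(.587,.291,.16)"
```

```text
t=1.4 pos [0.4769 0.028  0.2307] -> t [ 2.23 11.18  2.84] r [ 0.01 -0.03 -0.01] dist mm 294 F [ 1.2 -0.5  0.6] w 85.0
```

{"api": "apply_moves", "payload": {
  "steps": [
    {"tx":0.4,"ty":2.4,"tz":0.2,"rx":0,"ry":0,"rz":0,"jaw":85},
    {"tx":1,"ty":4.8,"tz":0.6,"rx":0,"ry":0,"rz":0,"jaw":85},
    {"tx":1.5,"ty":7.2,"tz":1.2,"rx":0,"ry":0,"rz":0,"jaw":85},
    {"tx":2,"ty":9.6,"tz":1.8,"rx":0,"ry":0,"rz":0,"jaw":85},
    {"tx":2.2,"ty":11.2,"tz":2.8,"rx":0,"ry":0,"rz":0,"jaw":85}
  ]
}}

```text
time: 1.98
position: [0.5885, 0.2936, 0.1601]
ee_rot: [-0.001, 0.292, 0.956, 0.001]
wrist_force: [-0.3, -0.6, 0.3]
width: 0.0849
```

```bash
python3 - <<'E'
from h import *
a=snap('scene','s1.png');b=snap('top','t1.png')
cv2.imwrite('pics/e.png',np.hstack([cv2.resize(a[130:300,280:450],(398,398)),cv2.resize(b[120:280,140:300],(398,398))]))
goal(.588,.291,.048)
E
```

```text
t=2.1 pos [0.5866 0.2936 0.1545] -> t [-0.13 -0.02  4.26] r [-0.08 -0.07  0.02] dist mm 107 F [-0.  -0.5 -0.3] w 84.8
```

View pics/e.png

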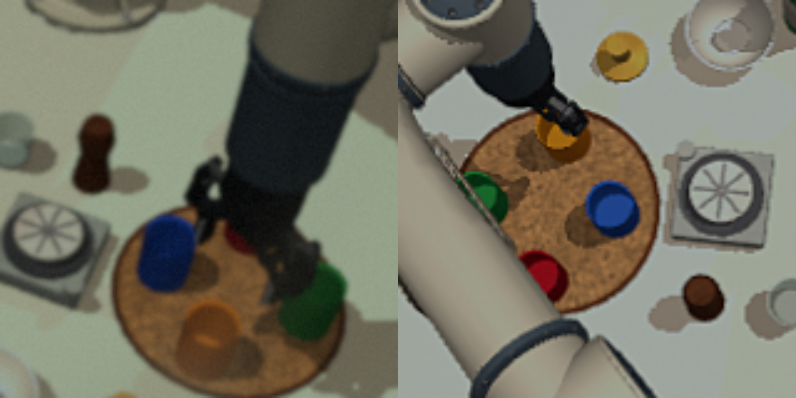

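```bash
python3 - <<'E'
from h import *
p=np.array([.5866,.2936,.1545]);y=np.array([.559,.829,0])*.0425
for n,o,f in(('scene',(280,130),398/170),('top',(140,120),398/160)):
    print(n,((proj(n,[p-y,p,p+y])-o)*f).round())
E
```

```text
scene [[201. 251.]
 [230. 278.]
 [261. 307.]]
top [[173. 128.]
 [145. 108.]
 [118.  89.]]
```

{"api": "apply_moves", "payload": {
  "steps": [
    {"tx":0,"ty":0,"tz":1.2,"rx":0,"ry":0,"rz":0,"jaw":85},
    {"tx":0,"ty":0,"tz":1.8,"rx":0,"ry":0,"rz":0,"jaw":85},
    {"tx":0,"ty":0,"tz":1.8,"rx":0,"ry":0,"rz":0,"jaw":85}
  ]
}}

```text
time: 2.45
position: [0.5856, 0.2925, 0.1087]
ee_rot: [-0.005, 0.292, 0.956, -0.004]
wrist_force: [-0.7, -0.4, -0.0]
width: 0.0849
```

```bash
python3 - <<'E'
from h import *
a=snap('scene','s2.png');b=snap('top','t2.png')
cv2.imwrite('pics/e2.png',np.hstack([cv2.resize(a[180:310,300:430],(398,398)),cv2.resize(b[130:260,150:280],(398,398))]))
goal(.588,.291,.048)
E
```

```text
t=2.5 pos [0.5868 0.2933 0.111 ] -> t [-0.1  -0.04  2.52] r [-0.06 -0.06  0.02] dist mm 63 F [-0.3  0.1  0.9] w 84.8
```

View pics/e2.png

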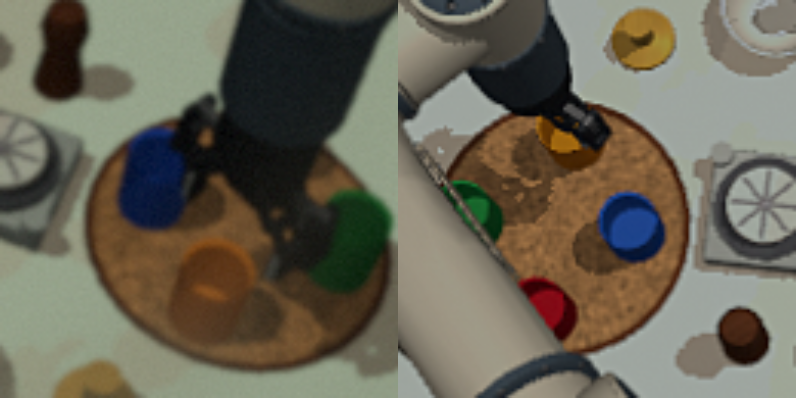

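```bash
python3 - <<'E'
from h import *
f=398/130
y=np.array([.559,.829,0])*.0425
for n,o in(('scene',(300,180)),('top',(150,130))):
  for p in([.5868,.2933,.111],[.588,.291,.076],[.588,.291,.001]):
    p=np.array(p);print(n,p,((proj(n,[p-y,p,p+y])-o)*f).round().tolist())
E
```

```text
scene [0.5868 0.2933 0.111 ] [[192.0, 207.0], [229.0, 242.0], [267.0, 279.0]]
scene [0.588 0.291 0.076] [[181.0, 231.0], [217.0, 266.0], [254.0, 302.0]]
scene [0.588 0.291 0.001] [[167.0, 278.0], [201.0, 312.0], [235.0, 347.0]]
top [0.5868 0.2933 0.111 ] [[190.0, 138.0], [156.0, 114.0], [123.0, 91.0]]
top [0.588 0.291 0.076] [[197.0, 145.0], [165.0, 122.0], [132.0, 99.0]]
top [0.588 0.291 0.001] [[208.0, 163.0], [177.0, 141.0], [146.0, 119.0]]
```

{"api": "apply_moves", "payload": {
  "steps": [
    {"tx":0,"ty":0,"tz":0.8,"rx":0,"ry":0,"rz":0,"jaw":85},
    {"tx":0,"ty":0,"tz":1.6,"rx":0,"ry":0,"rz":0,"jaw":85},
    {"tx":0,"ty":0,"tz":2.4,"rx":0,"ry":0,"rz":0,"jaw":85},
    {"tx":0,"ty":0,"tz":2.5,"rx":0,"ry":0,"rz":0,"jaw":85}
  ]
}}

```text
time: 3.05
position: [0.5863, 0.2928, 0.0486]
ee_rot: [-0.003, 0.292, 0.956, -0.002]
wrist_force: [-0.1, -0.1, 0.8]
width: 0.0852
```

{"api": "apply_moves", "payload": {
  "steps": [
    {"tx":0,"ty":0,"tz":0,"rx":0,"ry":0,"rz":0,"jaw":50},
    {"tx":0,"ty":0,"tz":0,"rx":0,"ry":0,"rz":0,"jaw":50},
    {"tx":0,"ty":0,"tz":0,"rx":0,"ry":0,"rz":0,"jaw":50},
    {"tx":0,"ty":0,"tz":0,"rx":0,"ry":0,"rz":0,"jaw":50}
  ],
  "squeeze": 40
}}

```text
time: 3.55
position: [0.5873, 0.2932, 0.0506]
ee_rot: [-0.002, 0.292, 0.957, -0.001]
wrist_force: [-0.3, -2.3, 6.4]
width: 0.0604
```

```bash
python3 - <<'E'
from h import *
a=snap('scene','s3.png');b=snap('top','t3.png')
cv2.imwrite('pics/e3.png',np.hstack([cv2.resize(a[180:310,300:430],(398,398)),cv2.resize(b[130:260,150:280],(398,398))]))
goal(.588,.291,.048)
E
```

```text
t=3.6 pos [0.5873 0.2931 0.0507] -> t [-0.07 -0.06  0.11] r [-0.04 -0.04  0.02] dist mm 3 F [-1.1 -1.5  5.6] w 60.6
```

View pics/e3.png

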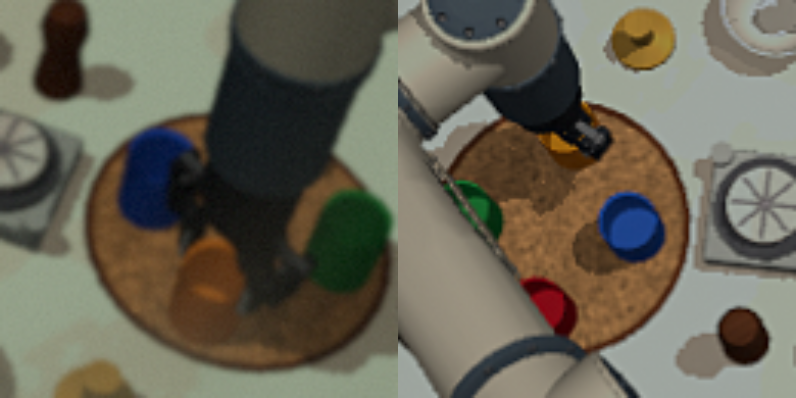

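{"api": "apply_moves", "payload": {
  "steps": [
    {"tx":0,"ty":0,"tz":-1,"rx":0,"ry":0,"rz":0,"jaw":50},
    {"tx":0,"ty":0,"tz":-2.5,"rx":0,"ry":0,"rz":0,"jaw":50},
    {"tx":0,"ty":0,"tz":-4,"rx":0,"ry":0,"rz":0,"jaw":50},
    {"tx":0,"ty":0,"tz":-4,"rx":0,"ry":0,"rz":0,"jaw":50}
  ]
}}

```text
time: 4.15
position: [0.5895, 0.2943, 0.1548]
ee_rot: [0.0, 0.291, 0.957, 0.002]
wrist_force: [-0.1, 0.8, -0.8]
width: 0.0608
```

```bash
python3 - <<'E'
from h import *
a=snap('scene','s4.png');b=snap('top','t4.png')
cv2.imwrite('pics/e4.png',np.hstack([cv2.resize(a[150:310,300:460],(398,398)),cv2.resize(b[130:260,150:280],(398,398))]))
goal(.512,.082,.17)
s=bot.get_state();y=np.array([.559,.829,0])*.031;p=s['position']
for n,o,f in(('scene',(300,150),398/160),('top',(150,130),398/130)):
  print(n,((proj(n,[p,p+[0,0,.028],p-[0,0,.047],p-y,p+y])-o)*f).round().tolist())
E
```

```text
t=4.2 pos [0.5875 0.2934 0.1505] -> t [-2.21 -8.7  -0.76] r [-0.04 -0.05  0.02] dist mm 225 F [-0.2  0.2 -1.6] w 60.9
scene [[194.0, 249.0], [200.0, 232.0], [184.0, 276.0], [171.0, 228.0], [217.0, 271.0]]
top [[149.0, 103.0], [144.0, 95.0], [158.0, 115.0], [174.0, 120.0], [125.0, 85.0]]
```

View pics/e4.png

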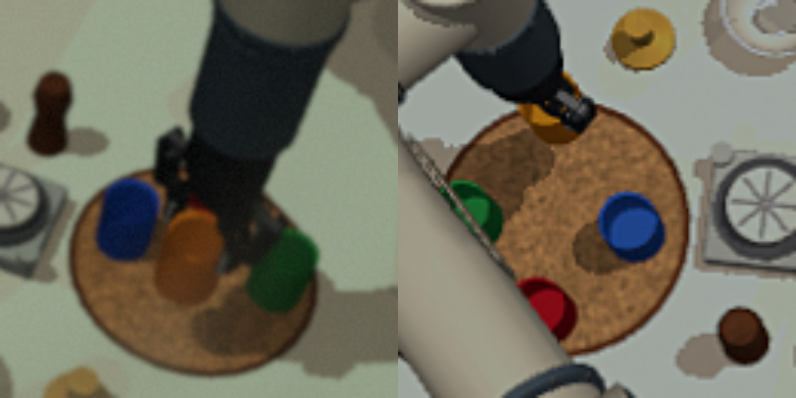

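{"api": "apply_moves", "payload": {
  "steps": [
    {"tx":-0.5,"ty":-2,"tz":-0.4,"rx":0,"ry":0,"rz":0,"jaw":50},
    {"tx":-1,"ty":-4,"tz":-0.5,"rx":0,"ry":0,"rz":0,"jaw":50},
    {"tx":-1.5,"ty":-6,"tz":-0.5,"rx":0,"ry":0,"rz":0,"jaw":50},
    {"tx":-2,"ty":-8,"tz":-0.5,"rx":0,"ry":0,"rz":0,"jaw":50},
    {"tx":-2.2,"ty":-8.7,"tz":-0.5,"rx":0,"ry":0,"rz":0,"jaw":50}
  ]
}}

```text
time: 4.88
position: [0.5099, 0.0799, 0.1624]
ee_rot: [-0.004, 0.293, 0.956, -0.002]
wrist_force: [0.4, 0.6, -0.9]
width: 0.0606
```

```bash
python3 - <<'E'
from h import *
a=snap('scene','s5.png');b=snap('top','t5.png')
cv2.imwrite('pics/e5.png',np.hstack([cv2.resize(a[140:300,220:380],(398,398)),cv2.resize(b[130:260,210:340],(398,398))]))
goal(.512,.082,.115)
E
```

```text
t=5.0 pos [0.5108 0.0808 0.1627] -> t [-0.02  0.08  1.91] r [-0.05 -0.06 -0.01] dist mm 48 F [-1.2  0.3 -0.9] w 60.5
```

View pics/e5.png

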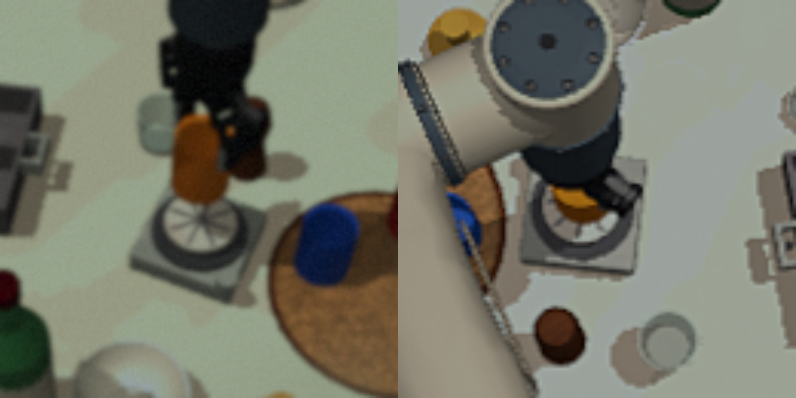

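{"api": "apply_moves", "payload": {
  "steps": [
    {"tx":0,"ty":0.1,"tz":1,"rx":0,"ry":0,"rz":0,"jaw":50},
    {"tx":0,"ty":0.1,"tz":2,"rx":0,"ry":0,"rz":0,"jaw":50},
    {"tx":0,"ty":0.1,"tz":2.3,"rx":0,"ry":0,"rz":0,"jaw":50},
    {"tx":0,"ty":0.1,"tz":2.5,"rx":0,"ry":0,"rz":0,"jaw":50},
    {"tx":0,"ty":0.1,"tz":2.6,"rx":0,"ry":0,"rz":0,"jaw":50}
  ]
}}

```text
time: 5.6
position: [0.5122, 0.0832, 0.0984]
ee_rot: [-0.003, 0.292, 0.956, -0.001]
wrist_force: [-1.9, 0.3, 2.7]
width: 0.0608
```

```bash
python3 - <<'E'
from h import *
goal(.512,.082,.09)
E
```

```text
t=5.6 pos [0.5122 0.0832 0.0984] -> t [-0.02 -0.04  0.34] r [-0.04 -0.06  0.  ] dist mm 9 F [-1.9  0.3  2.7] w 60.8
```

{"api": "apply_moves", "payload": {
  "steps": [
    {"tx":0,"ty":0,"tz":0.2,"rx":0,"ry":0,"rz":0,"jaw":50},
    {"tx":0,"ty":0,"tz":0.35,"rx":0,"ry":0,"rz":0,"jaw":50},
    {"tx":0,"ty":0,"tz":0.4,"rx":0,"ry":0,"rz":0,"jaw":50},
    {"tx":0,"ty":0,"tz":0.45,"rx":0,"ry":0,"rz":0,"jaw":50}
  ]
}}

```text
time: 6.1
position: [0.5134, 0.0829, 0.0903]
ee_rot: [-0.001, 0.292, 0.956, -0.001]
wrist_force: [-9.2, -0.2, 25.7]
width: 0.0606
```

```bash
python3 - <<'E'
from h import *
goal(.512,.082,.09)
E
```

```text
t=6.1 pos [0.5134 0.0829 0.0903] -> t [ 0.03 -0.06  0.01] r [-0.02 -0.01  0.01] dist mm 2 F [-9.2 -0.2 25.7] w 60.6
```

{"api": "apply_moves", "payload": {
  "steps": [
    {"tx":0,"ty":0,"tz":0.05,"rx":0,"ry":0,"rz":0,"jaw":50},
    {"tx":0,"ty":0,"tz":0.05,"rx":0,"ry":0,"rz":0,"jaw":50},
    {"tx":0,"ty":0,"tz":0.05,"rx":0,"ry":0,"rz":0,"jaw":50},
    {"tx":0,"ty":0,"tz":0.05,"rx":0,"ry":0,"rz":0,"jaw":50},
    {"tx":0,"ty":0,"tz":0.05,"rx":0,"ry":0,"rz":0,"jaw":50}
  ]
}}

```text
time: 6.72
position: [0.5142, 0.083, 0.0905]
ee_rot: [0.0, 0.292, 0.957, -0.0]
wrist_force: [-3.6, -0.2, 8.8]
width: 0.0609
```

{"api": "apply_moves", "payload": {
  "steps": [
    {"tx":0,"ty":0,"tz":0.1,"rx":0,"ry":0,"rz":0,"jaw":50},
    {"tx":0,"ty":0,"tz":0.1,"rx":0,"ry":0,"rz":0,"jaw":50},
    {"tx":0,"ty":0,"tz":0.1,"rx":0,"ry":0,"rz":0,"jaw":50},
    {"tx":0,"ty":0,"tz":0.1,"rx":0,"ry":0,"rz":0,"jaw":50},
    {"tx":0,"ty":0,"tz":0.1,"rx":0,"ry":0,"rz":0,"jaw":50}
  ]
}}

```text
time: 7.35
position: [0.5146, 0.0828, 0.0904]
ee_rot: [0.001, 0.291, 0.957, -0.0]
wrist_force: [-8.0, -0.2, 16.7]
width: 0.0605
```

```bash
python3 - <<'E'
from h import *
a=snap('scene','s6.png')
cv2.imwrite('pics/e6.png',cv2.resize(a[160:280,240:360],(500,500)))
goal(.512,.082,.17)
E
```

```text
t=7.4 pos [0.5146 0.0828 0.0904] -> t [ 0.06 -0.08 -3.18] r [0.01 0.03 0.03] dist mm 80 F [-8.5 -0.2 16.6] w 60.7
```

View pics/e6.png

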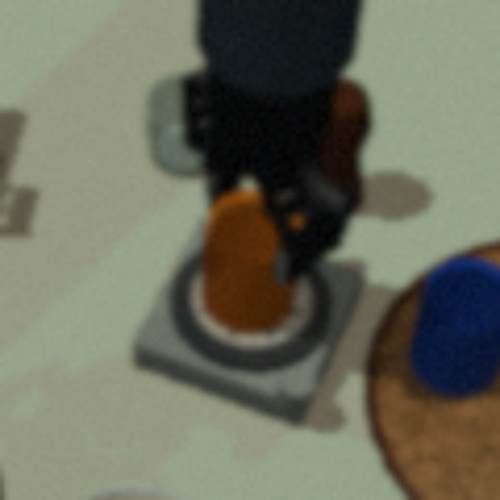

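{"api": "apply_moves", "payload": {
  "steps": [
    {"tx":0,"ty":0,"tz":-1,"rx":0,"ry":0,"rz":0,"jaw":50},
    {"tx":0,"ty":0,"tz":-2.5,"rx":0,"ry":0,"rz":0,"jaw":50},
    {"tx":0,"ty":0,"tz":-3.5,"rx":0,"ry":0,"rz":0,"jaw":50},
    {"tx":0,"ty":0,"tz":-3.5,"rx":0,"ry":0,"rz":0,"jaw":50}
  ]
}}

```text
time: 7.9
position: [0.5158, 0.0834, 0.1797]
ee_rot: [0.003, 0.291, 0.957, 0.002]
wrist_force: [0.6, -1.1, -2.2]
width: 0.0606
```

```bash
python3 - <<'E'
from h import *
im=snap('top','t6.png');sc=snap('scene','s7.png')
cv2.imwrite('pics/f.png',cv2.resize(im[150:260,320:450],None,fx=6,fy=5.4,interpolation=cv2.INTER_CUBIC)[:600])
cv2.imwrite('pics/f.png',cv2.resize(im[150:260,320:450],None,fx=5,fy=5,interpolation=cv2.INTER_CUBIC))
cv2.imwrite('pics/g.png',cv2.resize(sc[150:250,150:250],None,fx=6,fy=6,interpolation=cv2.INTER_CUBIC))
print('cross',toz('top',[(372.1,203.9)],.051),toz('scene',[(197.1,195.3)],.051))
u=np.array([np.cos(np.radians(-78.7)),np.sin(np.radians(-78.7)),0]);v=np.array([-u[1],u[0],0]);c=np.array([.497,-.234,.052])
P=[c+a*.095*u+b*.095*v for a,b in((-1,1),(1,1),(1,-1),(-1,-1),(0,0))]
print('top px',((proj('top',P)-(320,150))*5).round().tolist());print('sc px',((proj('scene',P)-(150,150))*6).round().tolist())
goal(.551,-.269,.17)
E
```

```text
cross [[ 0.49646247 -0.23846216  0.051     ]] [[ 0.50160557 -0.23318589  0.051     ]]
top px [[76.0, 148.0], [369.0, 99.0], [432.0, 390.0], [134.0, 443.0], [254.0, 268.0]]
sc px [[433.0, 440.0], [37.0, 391.0], [154.0, 106.0], [516.0, 146.0], [285.0, 263.0]]
t=8.0 pos [0.514  0.083  0.1769] -> t [ -9.08 -10.86   0.29] r [0.01 0.02 0.02] dist mm 354 F [-0.1  0.7 -1.6] w 60.9
```

View pics/f.png

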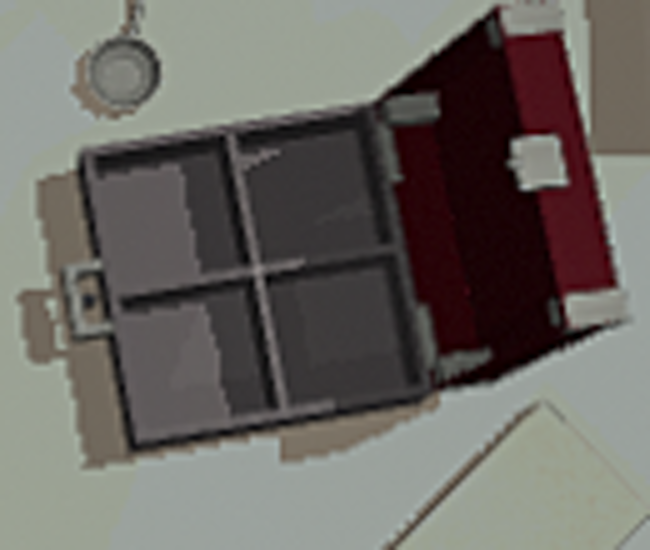

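View pics/g.png

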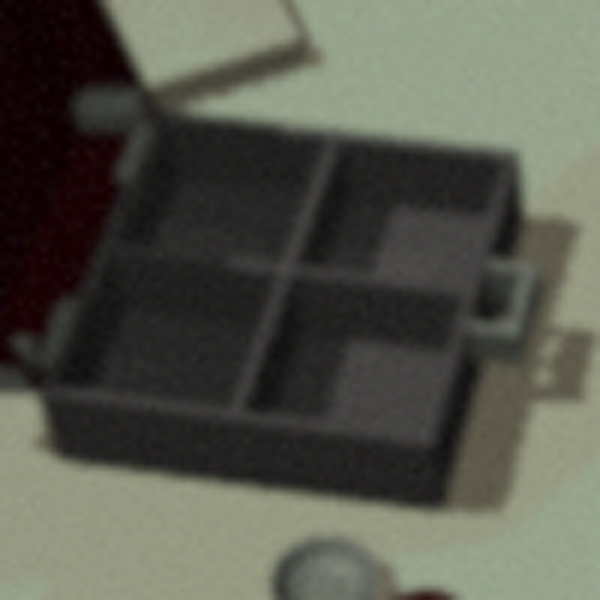

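{"api": "apply_moves", "payload": {
  "steps": [
    {"tx":-1.5,"ty":-1.8,"tz":0,"rx":0,"ry":0,"rz":0,"jaw":50},
    {"tx":-3,"ty":-3.6,"tz":0,"rx":0,"ry":0,"rz":0,"jaw":50},
    {"tx":-4.5,"ty":-5.4,"tz":0,"rx":0,"ry":0,"rz":0,"jaw":50},
    {"tx":-6,"ty":-7.2,"tz":0,"rx":0,"ry":0,"rz":0,"jaw":50},
    {"tx":-7.5,"ty":-9,"tz":0,"rx":0,"ry":0,"rz":0,"jaw":50}
  ]
}}

```text
time: 8.62
position: [0.5436, -0.21, 0.1752]
ee_rot: [-0.001, 0.291, 0.957, 0.0]
wrist_force: [0.3, 0.3, -1.8]
width: 0.0605
```

```bash
python3 - <<'E'
from h import *
goal(.551,-.271,.15)
E
```

```text
t=8.6 pos [ 0.5436 -0.21    0.1752] -> t [-1.61 -1.86  1.01] r [-0.   -0.01  0.02] dist mm 66 F [ 0.3  0.3 -1.8] w 60.5
```

{"api": "apply_moves", "payload": {
  "steps": [
    {"tx":-1,"ty":-1,"tz":0,"rx":0,"ry":0,"rz":0,"jaw":50},
    {"tx":-1.6,"ty":-1.8,"tz":0.5,"rx":0,"ry":0,"rz":0,"jaw":50},
    {"tx":-1.6,"ty":-1.9,"tz":1,"rx":0,"ry":0,"rz":0,"jaw":50},
    {"tx":-1.6,"ty":-1.9,"tz":1.4,"rx":0,"ry":0,"rz":0,"jaw":50},
    {"tx":-1.6,"ty":-1.9,"tz":1.6,"rx":0,"ry":0,"rz":0,"jaw":50}
  ]
}}

```text
time: 9.25
position: [0.55, -0.2706, 0.1341]
ee_rot: [-0.001, 0.291, 0.957, 0.0]
wrist_force: [-0.6, 0.0, -1.0]
width: 0.0608
```

```bash
python3 - <<'E'
from h import *
a=snap('scene','s8.png');b=snap('top','t8.png')
cv2.imwrite('pics/e8.png',np.hstack([cv2.resize(a[110:260,110:260],(398,398)),cv2.resize(b[130:260,310:440],(398,398))]))
goal(.551,-.271,.058)
E
```

```text
t=9.3 pos [ 0.5502 -0.2707  0.1347] -> t [-0.04  0.01  3.07] r [-0.   -0.02  0.04] dist mm 77 F [-0.3  0.3 -1.3] w 60.4
```

View pics/e8.png

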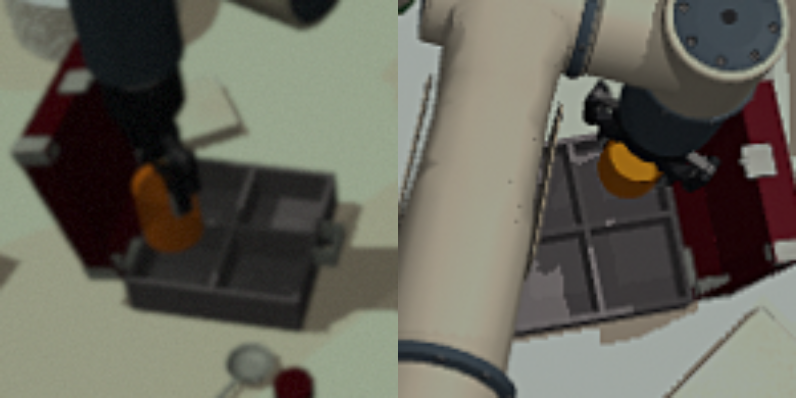

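{"api": "apply_moves", "payload": {
  "steps": [
    {"tx":0.2,"ty":0.2,"tz":0.8,"rx":0,"ry":0,"rz":0,"jaw":50},
    {"tx":0.2,"ty":0.2,"tz":1.6,"rx":0,"ry":0,"rz":0,"jaw":50},
    {"tx":0.2,"ty":0.2,"tz":2.4,"rx":0,"ry":0,"rz":0,"jaw":50},
    {"tx":0.2,"ty":0.2,"tz":2.8,"rx":0,"ry":0,"rz":0,"jaw":50},
    {"tx":0.2,"ty":0.2,"tz":3,"rx":0,"ry":0,"rz":0,"jaw":50}
  ]
}}

```text
time: 9.98
position: [0.5489, -0.2636, 0.0599]
ee_rot: [-0.001, 0.291, 0.957, 0.0]
wrist_force: [-0.6, 0.5, -1.6]
width: 0.0607
```

```bash
python3 - <<'E'
from h import *
goal(.55,-.265,.056)
E
```

```text
t=10.0 pos [ 0.5489 -0.2636  0.0599] -> t [-0.07 -0.02  0.15] r [-0.01 -0.02  0.04] dist mm 4 F [-0.6  0.5 -1.6] w 60.7
```

{"api": "apply_moves", "payload": {
  "steps": [
    {"tx":0,"ty":0,"tz":0.1,"rx":0,"ry":0,"rz":0,"jaw":50},
    {"tx":0,"ty":0,"tz":0.18,"rx":0,"ry":0,"rz":0,"jaw":50},
    {"tx":0,"ty":0,"tz":0.18,"rx":0,"ry":0,"rz":0,"jaw":50}
  ]
}}

```text
time: 10.35
position: [0.5497, -0.2639, 0.0567]
ee_rot: [0.0, 0.29, 0.957, -0.0]
wrist_force: [-0.9, 1.5, 4.5]
width: 0.0607
```

{"api": "apply_moves", "payload": {
  "steps": [
    {"tx":0,"ty":0,"tz":-0.05,"rx":0,"ry":0,"rz":0,"jaw":71},
    {"tx":0,"ty":0,"tz":-0.1,"rx":0,"ry":0,"rz":0,"jaw":71},
    {"tx":0,"ty":0,"tz":-0.1,"rx":0,"ry":0,"rz":0,"jaw":71}
  ]
}}

```text
time: 10.72
position: [0.5498, -0.2639, 0.0593]
ee_rot: [0.0, 0.29, 0.957, -0.0]
wrist_force: [-0.5, 0.6, 0.3]
width: 0.0711
```

{"api": "apply_moves", "payload": {
  "steps": [
    {"tx":0,"ty":0,"tz":-0.6,"rx":0,"ry":0,"rz":0,"jaw":71},
    {"tx":0,"ty":0,"tz":-1.5,"rx":0,"ry":0,"rz":0,"jaw":71},
    {"tx":0,"ty":0,"tz":-3,"rx":0,"ry":0,"rz":0,"jaw":85},
    {"tx":0.5,"ty":0.5,"tz":-5,"rx":0,"ry":0,"rz":0,"jaw":85},
    {"tx":1,"ty":1,"tz":-5,"rx":0,"ry":0,"rz":0,"jaw":85}
  ]
}}

```text
time: 11.35
position: [0.5452, -0.2299, 0.1902]
ee_rot: [0.006, 0.291, 0.957, -0.0]
wrist_force: [0.8, 1.1, -0.1]
width: 0.0848
```

```bash
python3 - <<'E'
from h import *
a=snap('scene','s9.png');b=snap('top','t9.png')
cv2.imwrite('pics/e9.png',np.hstack([cv2.resize(a[110:310,110:440],(660,400))]))
cv2.imwrite('pics/e9b.png',cv2.resize(b[130:260,150:440],(780,350)))
goal(.502,.397,.16)
E
```

```text
t=11.4 pos [ 0.543  -0.2279  0.1859] -> t [15.24 19.88  1.02] r [0.02 0.04 0.06] dist mm 627 F [ 0.3  0.  -0.5] w 85.1
```

View pics/e9.png

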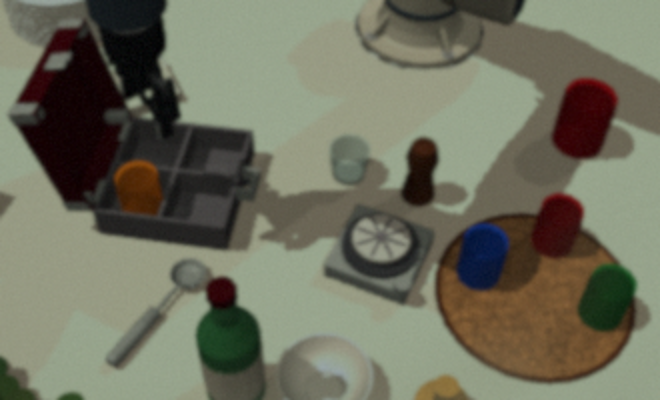

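View pics/e9b.png

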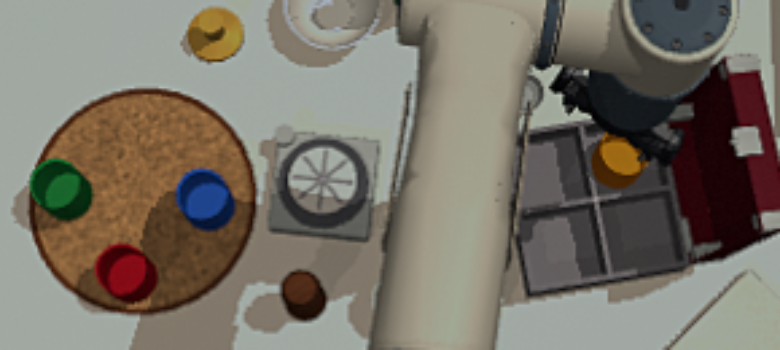

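{"api": "apply_moves", "payload": {
  "steps": [
    {"tx":1.4,"ty":1.8,"tz":0,"rx":0,"ry":0,"rz":0,"jaw":85},
    {"tx":2.8,"ty":3.6,"tz":0,"rx":0,"ry":0,"rz":0,"jaw":85},
    {"tx":4.2,"ty":5.4,"tz":0,"rx":0,"ry":0,"rz":0,"jaw":85},
    {"tx":5.6,"ty":7.2,"tz":0,"rx":0,"ry":0,"rz":0,"jaw":85},
    {"tx":7.6,"ty":9.9,"tz":0,"rx":0,"ry":0,"rz":0,"jaw":85}
  ]
}}

```text
time: 12.08
position: [0.5227, 0.0631, 0.1853]
ee_rot: [0.001, 0.29, 0.957, -0.0]
wrist_force: [1.3, -0.2, -0.3]
width: 0.085
```

{"api": "apply_moves", "payload": {
  "steps": [
    {"tx":1.4,"ty":1.8,"tz":0,"rx":0,"ry":0,"rz":0,"jaw":85},
    {"tx":2.8,"ty":3.6,"tz":0,"rx":0,"ry":0,"rz":0,"jaw":85},
    {"tx":4.2,"ty":5.4,"tz":0,"rx":0,"ry":0,"rz":0,"jaw":85},
    {"tx":5.6,"ty":7.2,"tz":0,"rx":0,"ry":0,"rz":0,"jaw":85},
    {"tx":6,"ty":8,"tz":0,"rx":0,"ry":0,"rz":0,"jaw":85}
  ]
}}

```text
time: 12.7
position: [0.508, 0.3151, 0.1837]
ee_rot: [0.001, 0.289, 0.957, -0.001]
wrist_force: [-0.4, -0.5, -0.0]
width: 0.085
```

```bash
cat >> h.py <<'E'
COL={'amber':((8,22),150),'green':((45,85),100),'blue':((105,130),120),'red':(None,150)}
def find(k,name,im,near,z=.0385,rad=26):
    c=proj(name,[[near[0],near[1],z]])[0]; hsv=cv2.cvtColor(im,cv2.COLOR_BGR2HSV).astype(int)
    h,s=COL[k];H=hsv[...,0]
    m=((H<8)|(H>172)) if h is None else (H>=h[0])&(H<=h[1])
    m=(m&(hsv[...,1]>s)&(hsv[...,2]>35)).astype(np.uint8)
    yy,xx=np.mgrid[:im.shape[0],:im.shape[1]]; m[(xx-c[0])**2+(yy-c[1])**2>rad**2]=0
    n,l,st,ce=cv2.connectedComponentsWithStats(m)
    if n<2: return print(k,name,'none')
    i=1+st[1:,4].argmax();x,y,w,hh,a=st[i]; p=toz(name,[[x+(w-1)/2,y+(hh-1)/2]],z)[0]
    print(k,name,'bbox',x,y,w,hh,'area',a,'->',p[:2].round(4)); return p
E
python3 - <<'E'
from h import *
a=snap('scene','s10.png');b=snap('top','t10.png')
for k,n in(('green',(.502,.397)),('blue',(.489,.222)),('red',(.401,.31))):
    find(k,'scene',a,n);find(k,'top',b,n)
cv2.imwrite('pics/e10.png',np.hstack([cv2.resize(a[150:310,300:460],(398,398)),cv2.resize(b[130:260,140:270],(398,398))]))
goal(.5,.397,.1)
E
```

```text
green scene bbox 400 242 28 33 area 642 -> [0.4968 0.3967]
green top bbox 161 189 23 23 area 365 -> [0.4971 0.3951]
blue scene bbox 339 222 25 32 area 600 -> [0.4874 0.2224]
blue top bbox 215 193 22 22 area 359 -> [0.4896 0.2221]
red scene bbox 376 207 25 32 area 568 -> [0.4003 0.3105]
red top bbox 185 220 24 23 area 382 -> [0.3995 0.3097]
t=12.8 pos [0.5085 0.3146 0.1833] -> t [2.11 2.57 3.32] r [-0.02  0.02  0.08] dist mm 118 F [ 0.   0.8 -0.7] w 84.8
```

View pics/e10.png

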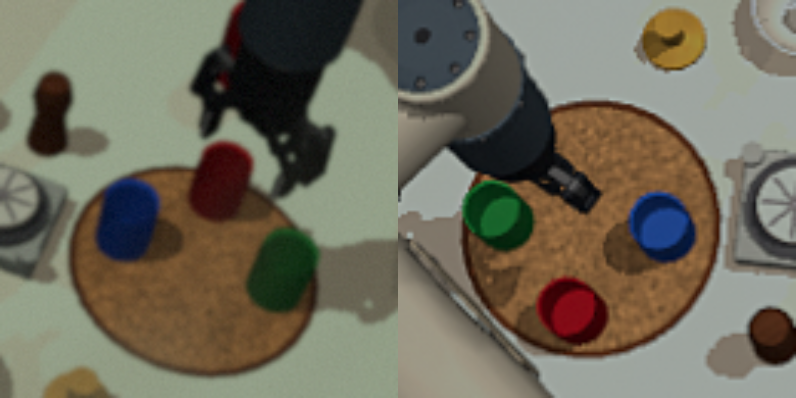

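{"api": "apply_moves", "payload": {
  "steps": [
    {"tx":1,"ty":1.2,"tz":0,"rx":0,"ry":0,"rz":0,"jaw":85},
    {"tx":2.2,"ty":2.5,"tz":0,"rx":0,"ry":0,"rz":0,"jaw":85},
    {"tx":2.2,"ty":2.5,"tz":1,"rx":0,"ry":0,"rz":0,"jaw":85},
    {"tx":2.2,"ty":2.5,"tz":2.4,"rx":0,"ry":0,"rz":0,"jaw":85},
    {"tx":2.2,"ty":2.5,"tz":3.3,"rx":0,"ry":0,"rz":0,"jaw":85}
  ]
}}

```text
time: 13.42
position: [0.5006, 0.392, 0.0982]
ee_rot: [-0.004, 0.285, 0.959, -0.001]
wrist_force: [0.1, -0.7, 0.9]
width: 0.0853
```

```bash
python3 - <<'E'
from h import *
goal(.497,.396,.048)
E
```

```text
t=13.4 pos [0.5006 0.392  0.0982] -> t [0.2  0.06 2.01] r [-0.05 -0.08  0.18] dist mm 50 F [ 0.1 -0.7  0.9] w 85.3
```

{"api": "apply_moves", "payload": {
  "steps": [
    {"tx":0.2,"ty":0.1,"tz":0.6,"rx":0,"ry":0,"rz":0.2,"jaw":85},
    {"tx":0.2,"ty":0.1,"tz":1.3,"rx":0,"ry":0,"rz":0.2,"jaw":85},
    {"tx":0.2,"ty":0.1,"tz":1.9,"rx":0,"ry":0,"rz":0.2,"jaw":85},
    {"tx":0.2,"ty":0.1,"tz":1.95,"rx":0,"ry":0,"rz":0.2,"jaw":85}
  ]
}}

```text
time: 13.92
position: [0.5006, 0.3931, 0.0481]
ee_rot: [-0.008, 0.29, 0.957, -0.001]
wrist_force: [0.5, 0.6, 0.4]
width: 0.0849
```

{"api": "apply_moves", "payload": {
  "steps": [
    {"tx":0,"ty":0,"tz":0,"rx":0,"ry":0,"rz":0,"jaw":50},
    {"tx":0,"ty":0,"tz":0,"rx":0,"ry":0,"rz":0,"jaw":50},
    {"tx":0,"ty":0,"tz":0,"rx":0,"ry":0,"rz":0,"jaw":50},
    {"tx":0,"ty":0,"tz":0,"rx":0,"ry":0,"rz":0,"jaw":50}
  ]
}}

```text
time: 14.42
position: [0.5011, 0.3936, 0.0491]
ee_rot: [-0.008, 0.29, 0.957, 0.0]
wrist_force: [-0.2, 1.0, 4.5]
width: 0.0607
```

{"api": "apply_moves", "payload": {
  "steps": [
    {"tx":0,"ty":0,"tz":-1,"rx":0,"ry":0,"rz":0,"jaw":50},
    {"tx":0,"ty":0,"tz":-2.5,"rx":0,"ry":0,"rz":0,"jaw":50},
    {"tx":0,"ty":0,"tz":-4.2,"rx":0,"ry":0,"rz":0,"jaw":50},
    {"tx":0,"ty":0,"tz":-4.2,"rx":0,"ry":0,"rz":0,"jaw":50}
  ]
}}

```text
time: 14.92
position: [0.5042, 0.3942, 0.158]
ee_rot: [-0.006, 0.289, 0.957, 0.003]
wrist_force: [0.2, 0.6, -2.1]
width: 0.0609
```

```bash
python3 - <<'E'
from h import *
a=snap('scene','s11.png')
cv2.imwrite('pics/e11.png',cv2.resize(a[130:310,300:480],(540,540)))
goal(.512,.082,.16)
E
```

```text
t=15.0 pos [0.503  0.3935 0.1553] -> t [ -7.2  -10.17  -0.28] r [-0.02 -0.18  0.07] dist mm 312 F [-1.1 -0.6 -3.4] w 60.9
```

View pics/e11.png

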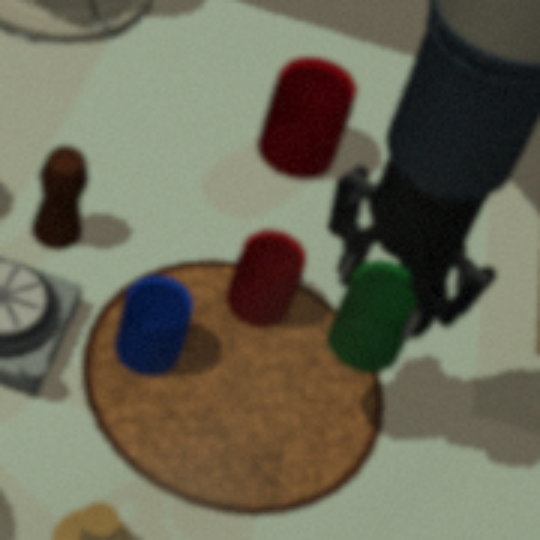

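{"api": "apply_moves", "payload": {
  "steps": [
    {"tx":-1.3,"ty":-1.8,"tz":-0.2,"rx":0,"ry":-0.1,"rz":0,"jaw":50},
    {"tx":-2.6,"ty":-3.7,"tz":-0.4,"rx":0,"ry":-0.2,"rz":0,"jaw":50},
    {"tx":-4,"ty":-5.6,"tz":-0.4,"rx":0,"ry":-0.2,"rz":0,"jaw":50},
    {"tx":-5.4,"ty":-7.6,"tz":-0.4,"rx":0,"ry":-0.2,"rz":0,"jaw":50},
    {"tx":-6.8,"ty":-9.6,"tz":-0.4,"rx":0,"ry":-0.2,"rz":0,"jaw":50}
  ]
}}

```text
time: 15.6
position: [0.5102, 0.0974, 0.1613]
ee_rot: [-0.001, 0.289, 0.957, -0.002]
wrist_force: [1.9, -0.2, -1.6]
width: 0.0607
```

```bash
python3 - <<'E'
from h import *
goal(.514,.08,.108)
E
```

```text
t=15.6 pos [0.5102 0.0974 0.1613] -> t [-0.51 -0.48  2.14] r [-0.05 -0.    0.07] dist mm 56 F [ 1.9 -0.2 -1.6] w 60.7
```

{"api": "apply_moves", "payload": {
  "steps": [
    {"tx":-0.5,"ty":-0.5,"tz":0.3,"rx":0,"ry":0,"rz":0,"jaw":50},
    {"tx":-0.5,"ty":-0.5,"tz":1,"rx":0,"ry":0,"rz":0,"jaw":50},
    {"tx":-0.5,"ty":-0.5,"tz":1.8,"rx":0,"ry":0,"rz":0,"jaw":50},
    {"tx":-0.5,"ty":-0.5,"tz":2.2,"rx":0,"ry":0,"rz":0,"jaw":50},
    {"tx":-0.5,"ty":-0.5,"tz":2.2,"rx":0,"ry":0,"rz":0,"jaw":50}
  ]
}}

```text
time: 16.23
position: [0.5126, 0.0796, 0.1051]
ee_rot: [-0.002, 0.289, 0.957, -0.003]
wrist_force: [-1.1, -0.3, -0.2]
width: 0.0609
```

```bash
python3 - <<'E'
from h import *
a=snap('scene','s12.png');b=snap('top','t12.png')
cv2.imwrite('pics/e12.png',np.hstack([cv2.resize(a[150:280,240:370],(398,398)),cv2.resize(b[130:260,210:340],(398,398))]))
goal(.515,.08,.0875)
E
```

```text
t=16.3 pos [0.5137 0.08   0.1067] -> t [-0.04  0.03  0.77] r [-0.05  0.    0.07] dist mm 19 F [ 0.6  0.8 -1.8] w 60.6
```

View pics/e12.png

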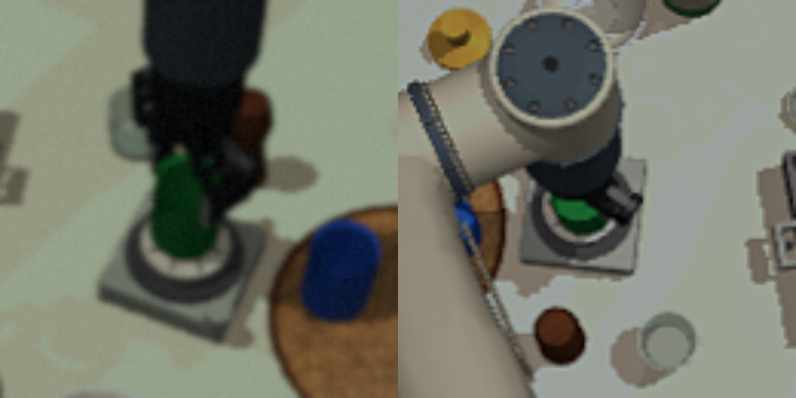

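{"api": "apply_moves", "payload": {
  "steps": [
    {"tx":0,"ty":0,"tz":0.2,"rx":0,"ry":0,"rz":0,"jaw":50},
    {"tx":0,"ty":0,"tz":0.4,"rx":0,"ry":0,"rz":0,"jaw":50},
    {"tx":0,"ty":0,"tz":0.55,"rx":0,"ry":0,"rz":0,"jaw":50},
    {"tx":0,"ty":0,"tz":0.7,"rx":0,"ry":0,"rz":0,"jaw":50},
    {"tx":0,"ty":0,"tz":0.78,"rx":0,"ry":0,"rz":0,"jaw":50}
  ]
}}

```text
time: 16.95
position: [0.5152, 0.0798, 0.089]
ee_rot: [0.001, 0.289, 0.957, -0.002]
wrist_force: [-2.6, -0.8, 19.1]
width: 0.0609
```

{"api": "apply_moves", "payload": {
  "steps": [
    {"tx":0,"ty":0,"tz":0.1,"rx":0,"ry":0,"rz":0,"jaw":50},
    {"tx":0,"ty":0,"tz":0.1,"rx":0,"ry":0,"rz":0,"jaw":50},
    {"tx":0,"ty":0,"tz":0.1,"rx":0,"ry":0,"rz":0,"jaw":50},
    {"tx":0,"ty":0,"tz":0.1,"rx":0,"ry":0,"rz":0,"jaw":50},
    {"tx":0,"ty":0,"tz":0.1,"rx":0,"ry":0,"rz":0,"jaw":50}
  ]
}}

```text
time: 17.58
position: [0.5156, 0.0796, 0.089]
ee_rot: [0.002, 0.288, 0.958, -0.002]
wrist_force: [-6.2, -0.2, 18.8]
width: 0.0608
```

{"api": "apply_moves", "payload": {
  "steps": [
    {"tx":0,"ty":0,"tz":0.1,"rx":0,"ry":0,"rz":0,"jaw":50},
    {"tx":0,"ty":0,"tz":0.1,"rx":0,"ry":0,"rz":0,"jaw":50},
    {"tx":0,"ty":0,"tz":0.1,"rx":0,"ry":0,"rz":0,"jaw":50},
    {"tx":0,"ty":0,"tz":0.1,"rx":0,"ry":0,"rz":0,"jaw":50},
    {"tx":0,"ty":0,"tz":0.1,"rx":0,"ry":0,"rz":0,"jaw":50}
  ]
}}

```text
time: 18.2
position: [0.5157, 0.0795, 0.089]
ee_rot: [0.003, 0.288, 0.958, -0.001]
wrist_force: [-7.0, -0.3, 19.7]
width: 0.0607
```

```bash
python3 - <<'E'
from h import *
a=snap('scene','s13.png')
cv2.imwrite('pics/e13.png',cv2.resize(a[160:280,240:360],(500,500)))
c=np.array([.512,.081,.04]);print(((proj('scene',[c])-(240,160))*500/120).round())
goal(.512,.082,.17)
E
```

```text
[[246. 291.]]
t=18.2 pos [0.5157 0.0795 0.089 ] -> t [ 0.16  0.   -3.24] r [-0.01  0.08  0.1 ] dist mm 81 F [-6.4  1.5 19.3] w 60.8
```

View pics/e13.png

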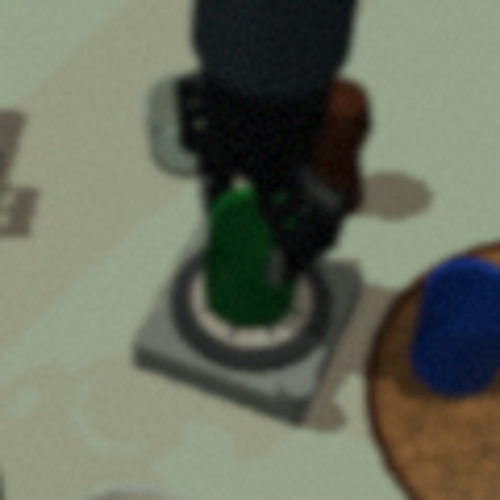

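{"api": "apply_moves", "payload": {
  "steps": [
    {"tx":0,"ty":0,"tz":-1,"rx":0,"ry":0,"rz":0,"jaw":50},
    {"tx":0,"ty":0,"tz":-2.5,"rx":0,"ry":0,"rz":0,"jaw":50},
    {"tx":-1,"ty":-1,"tz":-3.5,"rx":0,"ry":0,"rz":0,"jaw":50},
    {"tx":-2,"ty":-2.5,"tz":-3.5,"rx":0,"ry":0,"rz":0,"jaw":50},
    {"tx":-3,"ty":-4.3,"tz":-3.5,"rx":0,"ry":0,"rz":0,"jaw":50}
  ]
}}

```text
time: 18.88
position: [0.5179, -0.0519, 0.1764]
ee_rot: [0.002, 0.288, 0.958, -0.001]
wrist_force: [0.9, -0.3, -1.3]
width: 0.0607
```

```bash
python3 - <<'E'
from h import *
goal(.463,-.285,.165)
E
```

```text
t=18.9 pos [ 0.5179 -0.0519  0.1764] -> t [-3.3  -8.99  0.48] r [-0.01  0.06  0.11] dist mm 240 F [ 0.9 -0.3 -1.3] w 60.7
```

{"api": "apply_moves", "payload": {
  "steps": [
    {"tx":-0.7,"ty":-2,"tz":0,"rx":0,"ry":0,"rz":0.1,"jaw":50},
    {"tx":-1.4,"ty":-4,"tz":0,"rx":0,"ry":0,"rz":0.1,"jaw":50},
    {"tx":-2.2,"ty":-6,"tz":0,"rx":0,"ry":0,"rz":0.1,"jaw":50},
    {"tx":-3,"ty":-8,"tz":0,"rx":0,"ry":0,"rz":0.1,"jaw":50},
    {"tx":-3.3,"ty":-9,"tz":0.3,"rx":0,"ry":0,"rz":0.1,"jaw":50}
  ]
}}

```text
time: 19.5
position: [0.4617, -0.2872, 0.1689]
ee_rot: [0.002, 0.293, 0.956, -0.001]
wrist_force: [-0.1, 0.4, -1.1]
width: 0.0606
```

```bash
python3 - <<'E'
from h import *
goal(.463,-.285,.057)
E
```

```text
t=19.5 pos [ 0.4617 -0.2872  0.1689] -> t [0.03 0.11 4.47] r [-0.01  0.05 -0.01] dist mm 112 F [-0.1  0.4 -1.1] w 60.6
```

{"api": "apply_moves", "payload": {
  "steps": [
    {"tx":0,"ty":0.1,"tz":1,"rx":0,"ry":0,"rz":0,"jaw":50},
    {"tx":0,"ty":0.1,"tz":2,"rx":0,"ry":0,"rz":0,"jaw":50},
    {"tx":0,"ty":0.1,"tz":2.4,"rx":0,"ry":0,"rz":0,"jaw":50},
    {"tx":0,"ty":0.1,"tz":2.4,"rx":0,"ry":0,"rz":0,"jaw":50}
  ]
}}

```text
time: 20.0
position: [0.4628, -0.2851, 0.1082]
ee_rot: [0.001, 0.293, 0.956, -0.001]
wrist_force: [0.0, 0.5, -0.7]
width: 0.0611
```

```bash
python3 - <<'E'
from h import *
a=snap('scene','s14.png');b=snap('top','t14.png')
cv2.imwrite('pics/e14.png',np.hstack([cv2.resize(a[110:260,110:260],(398,398)),cv2.resize(b[130:260,310:440],(398,398))]))
goal(.463,-.285,.057)
E
```

```text
t=20.1 pos [ 0.4638 -0.2855  0.1097] -> t [ 0.05 -0.    2.11] r [-0.01  0.06 -0.01] dist mm 53 F [ 0.2  0.2 -0.7] w 60.6
```

View pics/e14.png

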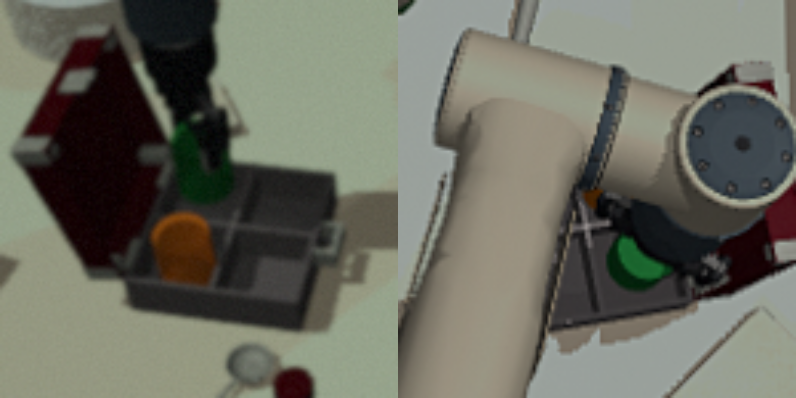

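{"api": "apply_moves", "payload": {
  "steps": [
    {"tx":0,"ty":0,"tz":0.8,"rx":0,"ry":0,"rz":0,"jaw":50},
    {"tx":0,"ty":0,"tz":1.5,"rx":0,"ry":0,"rz":0,"jaw":50},
    {"tx":0,"ty":0,"tz":1.9,"rx":0,"ry":0,"rz":0,"jaw":50},
    {"tx":0,"ty":0,"tz":2.1,"rx":0,"ry":0,"rz":0,"jaw":50},
    {"tx":0,"ty":0,"tz":2.18,"rx":0,"ry":0,"rz":0,"jaw":50}
  ]
}}

```text
time: 20.72
position: [0.4645, -0.2859, 0.0557]
ee_rot: [0.003, 0.293, 0.956, -0.001]
wrist_force: [1.0, -0.1, 2.5]
width: 0.0608
```

{"api": "apply_moves", "payload": {
  "steps": [
    {"tx":0,"ty":0,"tz":0,"rx":0,"ry":0,"rz":0,"jaw":71},
    {"tx":0,"ty":0,"tz":0,"rx":0,"ry":0,"rz":0,"jaw":71},
    {"tx":0,"ty":0,"tz":-0.5,"rx":0,"ry":0,"rz":0,"jaw":71},
    {"tx":0,"ty":0,"tz":-1.5,"rx":0,"ry":0,"rz":0,"jaw":71},
    {"tx":0,"ty":0,"tz":-3,"rx":0,"ry":0,"rz":0,"jaw":75}
  ]
}}

```text
time: 21.35
position: [0.4636, -0.2854, 0.1317]
ee_rot: [0.002, 0.293, 0.956, -0.001]
wrist_force: [0.9, -0.4, 0.7]
width: 0.0753
```

{"api": "apply_moves", "payload": {
  "steps": [
    {"tx":0,"ty":0,"tz":-2,"rx":0,"ry":0,"rz":0,"jaw":85},
    {"tx":0.3,"ty":1.8,"tz":-2,"rx":0,"ry":0,"rz":0,"jaw":85},
    {"tx":1,"ty":4,"tz":-2,"rx":0,"ry":0,"rz":0,"jaw":85},
    {"tx":2,"ty":6,"tz":-2,"rx":0,"ry":0,"rz":0,"jaw":85},
    {"tx":3,"ty":8,"tz":-2,"rx":0,"ry":0,"rz":0,"jaw":85}
  ]
}}

```text
time: 21.98
position: [0.5135, -0.0758, 0.1823]
ee_rot: [0.003, 0.293, 0.956, -0.001]
wrist_force: [0.9, 0.4, 0.9]
width: 0.085
```

```bash
python3 - <<'E'
from h import *
a=snap('scene','s15.png');b=snap('top','t15.png')
for k,n in(('blue',(.489,.222)),('red',(.401,.31))):
    find(k,'scene',a,n);find(k,'top',b,n)
for k,n in (('amber',(.549,-.264)),('green',(.461,-.283))):
    find(k,'scene',a,n,.066);find(k,'top',b,n,.066)
cv2.imwrite('pics/e15.png',np.hstack([cv2.resize(a[110:310,110:440],(660,400))]))
goal(.4885,.222,.16)
E
```

```text
blue scene bbox 339 221 25 33 area 613 -> [0.4857 0.222 ]
blue top bbox 215 193 22 22 area 360 -> [0.4896 0.2221]
red scene bbox 376 207 26 32 area 600 -> [0.3998 0.3119]
red top bbox 185 220 24 23 area 393 -> [0.3995 0.3097]
amber scene bbox 166 190 25 27 area 535 -> [ 0.5577 -0.2636]
amber top bbox 370 176 23 24 area 405 -> [ 0.5463 -0.2646]
green scene bbox 176 169 22 23 area 295 -> [ 0.4692 -0.2819]
green top bbox 379 204 20 20 area 311 -> [ 0.4643 -0.2874]
t=22.1 pos [ 0.514  -0.0733  0.1822] -> t [7.41 9.25 0.84] r [0.   0.07 0.05] dist mm 297 F [-0.2 -0.1 -0.2] w 85.0
```

View pics/e15.png

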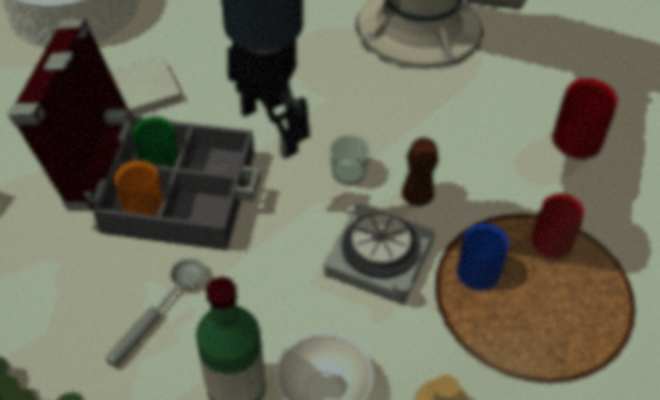

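Amber and green are in the hinge-side compartments. Blue and red haven't moved, so blue is next.

{"api": "apply_moves", "payload": {
  "steps": [
    {"tx":1.6,"ty":2,"tz":0,"rx":0,"ry":0,"rz":0,"jaw":85},
    {"tx":3.2,"ty":4,"tz":0,"rx":0,"ry":0,"rz":0,"jaw":85},
    {"tx":4.8,"ty":6,"tz":0,"rx":0,"ry":0,"rz":0,"jaw":85},
    {"tx":6.4,"ty":8,"tz":0,"rx":0,"ry":0,"rz":0,"jaw":85},
    {"tx":7.4,"ty":9.2,"tz":0.5,"rx":0,"ry":0,"rz":0,"jaw":85}
  ]
}}

```text
time: 22.7
position: [0.4884, 0.2232, 0.1706]
ee_rot: [0.004, 0.29, 0.957, 0.001]
wrist_force: [1.0, 1.2, -0.4]
width: 0.0846
```

```bash
python3 - <<'E'
from h import *
a=snap('scene','s16.png')
find('blue','scene',a,(.488,.222));find('red','scene',a,(.4,.31))
goal(.488,.222,.09)
E
```

```text
blue scene bbox 339 222 25 32 area 598 -> [0.4874 0.2224]
red scene bbox 376 207 25 32 area 573 -> [0.4003 0.3105]
t=22.8 pos [0.4869 0.2269 0.1676] -> t [-0.13 -0.15  3.11] r [0.02 0.06 0.09] dist mm 78 F [-0.6  4.9 -2.2] w 84.7
```

{"api": "apply_moves", "payload": {
  "steps": [
    {"tx":-0.1,"ty":-0.2,"tz":0.8,"rx":0,"ry":0,"rz":0.1,"jaw":85},
    {"tx":-0.1,"ty":-0.2,"tz":1.8,"rx":0,"ry":0,"rz":0.1,"jaw":85},
    {"tx":-0.1,"ty":-0.2,"tz":2.5,"rx":0,"ry":0,"rz":0.1,"jaw":85},
    {"tx":-0.1,"ty":-0.2,"tz":2.5,"rx":0,"ry":0,"rz":0.1,"jaw":85}
  ]
}}

```text
time: 23.25
position: [0.4861, 0.2205, 0.1048]
ee_rot: [0.002, 0.293, 0.956, -0.001]
wrist_force: [1.1, -0.6, 0.9]
width: 0.0852
```

```bash
python3 - <<'E'
from h import *
goal(.488,.222,.048)
E
```

```text
t=23.2 pos [0.4861 0.2205 0.1048] -> t [-0.02  0.09  2.27] r [-0.    0.05 -0.02] dist mm 57 F [ 1.1 -0.6  0.9] w 85.2
```

{"api": "apply_moves", "payload": {
  "steps": [
    {"tx":0,"ty":0.1,"tz":0.7,"rx":0,"ry":0,"rz":0,"jaw":85},
    {"tx":0,"ty":0.1,"tz":1.5,"rx":0,"ry":0,"rz":0,"jaw":85},
    {"tx":0,"ty":0.1,"tz":2.2,"rx":0,"ry":0,"rz":0,"jaw":85},
    {"tx":0,"ty":0.1,"tz":2.2,"rx":0,"ry":0,"rz":0,"jaw":85}
  ]
}}

```text
time: 23.75
position: [0.4878, 0.2221, 0.05]
ee_rot: [0.002, 0.293, 0.956, -0.001]
wrist_force: [0.2, 0.3, 0.2]
width: 0.0848
```

{"api": "apply_moves", "payload": {
  "steps": [
    {"tx":0,"ty":0,"tz":0,"rx":0,"ry":0,"rz":0,"jaw":50},
    {"tx":0,"ty":0,"tz":0,"rx":0,"ry":0,"rz":0,"jaw":50},
    {"tx":0,"ty":0,"tz":0,"rx":0,"ry":0,"rz":0,"jaw":50},
    {"tx":0,"ty":0,"tz":0,"rx":0,"ry":0,"rz":0,"jaw":50}
  ]
}}

```text
time: 24.25
position: [0.489, 0.2228, 0.0519]
ee_rot: [0.003, 0.293, 0.956, 0.0]
wrist_force: [-0.3, -0.2, 7.0]
width: 0.0602
```

{"api": "apply_moves", "payload": {
  "steps": [
    {"tx":0,"ty":0,"tz":-1,"rx":0,"ry":0,"rz":0,"jaw":50},
    {"tx":0,"ty":0,"tz":-2.5,"rx":0,"ry":0,"rz":0,"jaw":50},
    {"tx":0,"ty":0,"tz":-4.2,"rx":0,"ry":0,"rz":0,"jaw":50},
    {"tx":0,"ty":0,"tz":-4.2,"rx":0,"ry":0,"rz":0,"jaw":50}
  ]
}}

```text
time: 24.75
position: [0.4901, 0.2241, 0.1608]
ee_rot: [0.006, 0.293, 0.956, 0.003]
wrist_force: [0.4, 0.3, -1.5]
width: 0.0602
```

```bash
python3 - <<'E'
from h import *
goal(.513,.081,.16)
E
```

```text
t=24.8 pos [0.4901 0.2241 0.1608] -> t [-3.96 -4.23  0.03] r [ 0.1   0.1  -0.01] dist mm 145 F [ 0.4  0.3 -1.5] w 60.2
```

{"api": "apply_moves", "payload": {
  "steps": [
    {"tx":-1.3,"ty":-1.4,"tz":0,"rx":0.1,"ry":0.1,"rz":0,"jaw":50},
    {"tx":-2.6,"ty":-2.8,"tz":0,"rx":0.1,"ry":0.1,"rz":0,"jaw":50},
    {"tx":-3.9,"ty":-4.2,"tz":0,"rx":0.1,"ry":0.1,"rz":0,"jaw":50},
    {"tx":-4,"ty":-4.2,"tz":0.7,"rx":0.1,"ry":0.1,"rz":0,"jaw":50},
    {"tx":-4,"ty":-4.2,"tz":1.4,"rx":0.1,"ry":0.1,"rz":0,"jaw":50}
  ]
}}

```text
time: 25.38
position: [0.5141, 0.0803, 0.1244]
ee_rot: [-0.001, 0.294, 0.956, 0.0]
wrist_force: [-0.1, -0.6, -2.8]
width: 0.0607
```

```bash
python3 - <<'E'
from h import *
a=snap('scene','s17.png');b=snap('top','t17.png')
cv2.imwrite('pics/e17.png',np.hstack([cv2.resize(a[150:280,240:370],(398,398)),cv2.resize(b[130:260,210:340],(398,398))]))
goal(.513,.081,.09)
E
```

```text
t=25.5 pos [0.5125 0.0804 0.1229] -> t [-0.01  0.04  1.32] r [-0.05 -0.04 -0.02] dist mm 33 F [-0.6  0.4 -2.4] w 60.8
```

View pics/e17.png

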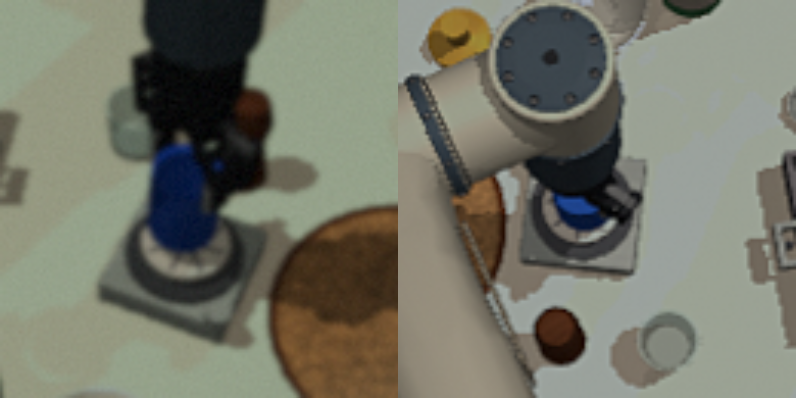

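{"api": "apply_moves", "payload": {
  "steps": [
    {"tx":0,"ty":0,"tz":0.5,"rx":0,"ry":0,"rz":0,"jaw":50},
    {"tx":0,"ty":0,"tz":0.8,"rx":0,"ry":0,"rz":0,"jaw":50},
    {"tx":0,"ty":0,"tz":1.05,"rx":0,"ry":0,"rz":0,"jaw":50},
    {"tx":0,"ty":0,"tz":1.25,"rx":0,"ry":0,"rz":0,"jaw":50},
    {"tx":0,"ty":0,"tz":1.38,"rx":0,"ry":0,"rz":0,"jaw":50}
  ]
}}

```text
time: 26.1
position: [0.5131, 0.08, 0.0915]
ee_rot: [-0.001, 0.293, 0.956, -0.002]
wrist_force: [-13.1, -1.3, 33.4]
width: 0.0606
```

{"api": "apply_moves", "payload": {
  "steps": [
    {"tx":0,"ty":0,"tz":0.08,"rx":0,"ry":0,"rz":0,"jaw":50},
    {"tx":0,"ty":0,"tz":0.08,"rx":0,"ry":0,"rz":0,"jaw":50},
    {"tx":0,"ty":0,"tz":0.08,"rx":0,"ry":0,"rz":0,"jaw":50},
    {"tx":0,"ty":0,"tz":0.08,"rx":0,"ry":0,"rz":0,"jaw":50},
    {"tx":0,"ty":0,"tz":0.08,"rx":0,"ry":0,"rz":0,"jaw":50}
  ]
}}

```text
time: 26.72
position: [0.5138, 0.0801, 0.0918]
ee_rot: [0.0, 0.292, 0.956, -0.001]
wrist_force: [-6.9, 0.1, 14.3]
width: 0.0606
```

{"api": "apply_moves", "payload": {
  "steps": [
    {"tx":0,"ty":0,"tz":0.1,"rx":0,"ry":0,"rz":0,"jaw":50},
    {"tx":0,"ty":0,"tz":0.1,"rx":0,"ry":0,"rz":0,"jaw":50},
    {"tx":0,"ty":0,"tz":0.1,"rx":0,"ry":0,"rz":0,"jaw":50},
    {"tx":0,"ty":0,"tz":0.1,"rx":0,"ry":0,"rz":0,"jaw":50},
    {"tx":0,"ty":0,"tz":0.1,"rx":0,"ry":0,"rz":0,"jaw":50}
  ]
}}

```text
time: 27.35
position: [0.514, 0.08, 0.0917]
ee_rot: [0.001, 0.292, 0.957, -0.001]
wrist_force: [-8.5, -0.5, 16.9]
width: 0.0607
```

```bash
python3 - <<'E'
from h import *
a=snap('scene','s18.png')
cv2.imwrite('pics/e18.png',cv2.resize(a[160:280,240:360],(500,500)))
goal(.534,-.181,.17)
E
```

```text
t=27.4 pos [0.514  0.08   0.0917] -> t [-6.5  -8.22 -3.1 ] r [-0.01  0.03  0.02] dist mm 273 F [-8.6  0.1 17.8] w 60.5
```

View pics/e18.png

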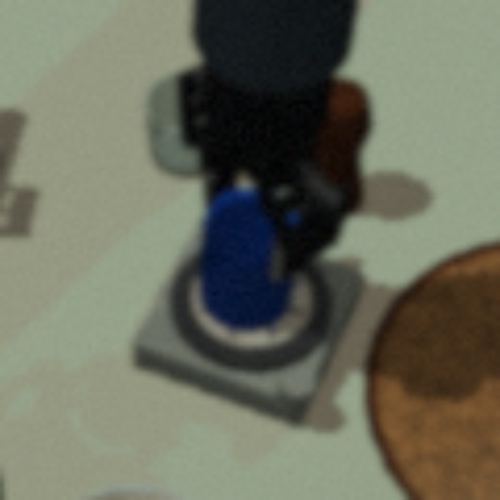

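{"api": "apply_moves", "payload": {
  "steps": [
    {"tx":0,"ty":0,"tz":-1,"rx":0,"ry":0,"rz":0,"jaw":50},
    {"tx":0,"ty":0,"tz":-2.5,"rx":0,"ry":0,"rz":0,"jaw":50},
    {"tx":-1.4,"ty":-1.6,"tz":-3.3,"rx":0,"ry":0,"rz":0,"jaw":50},
    {"tx":-2.8,"ty":-3.4,"tz":-3.3,"rx":0,"ry":0,"rz":0,"jaw":50},
    {"tx":-4.2,"ty":-5.2,"tz":-3.3,"rx":0,"ry":0,"rz":0,"jaw":50}
  ]
}}

```text
time: 28.02
position: [0.5289, -0.0876, 0.1749]
ee_rot: [0.002, 0.291, 0.957, -0.001]
wrist_force: [1.7, 0.3, -1.8]
width: 0.0607
```

```bash
python3 - <<'E'
from h import *
goal(.533,-.180,.11)
E
```

```text
t=28.0 pos [ 0.5289 -0.0876  0.1749] -> t [-2.19 -2.98  2.6 ] r [0.   0.05 0.03] dist mm 113 F [ 1.7  0.3 -1.8] w 60.7
```

{"api": "apply_moves", "payload": {
  "steps": [
    {"tx":-1.2,"ty":-1.5,"tz":0,"rx":0,"ry":0,"rz":0,"jaw":50},
    {"tx":-2.2,"ty":-3,"tz":0,"rx":0,"ry":0,"rz":0,"jaw":50},
    {"tx":-2.2,"ty":-3,"tz":0.8,"rx":0,"ry":0,"rz":0,"jaw":50},
    {"tx":-2.2,"ty":-3,"tz":1.6,"rx":0,"ry":0,"rz":0,"jaw":50},
    {"tx":-2.2,"ty":-3,"tz":2.1,"rx":0,"ry":0,"rz":0,"jaw":50}
  ]
}}

```text
time: 28.65
position: [0.5326, -0.1806, 0.1212]
ee_rot: [0.001, 0.291, 0.957, -0.001]
wrist_force: [0.4, -1.0, -0.8]
width: 0.0607
```

```bash
python3 - <<'E'
from h import *
a=snap('scene','s19.png');b=snap('top','t19.png')
cv2.imwrite('pics/e19.png',np.hstack([cv2.resize(a[110:260,110:260],(398,398)),cv2.resize(b[130:260,310:440],(398,398))]))
goal(.533,-.180,.057)
E
```

```text
t=28.8 pos [ 0.5322 -0.1803  0.121 ] -> t [-0.02  0.03  2.56] r [-0.01  0.02  0.03] dist mm 64 F [ 0.7 -0.6 -1.9] w 60.9
```

View pics/e19.png

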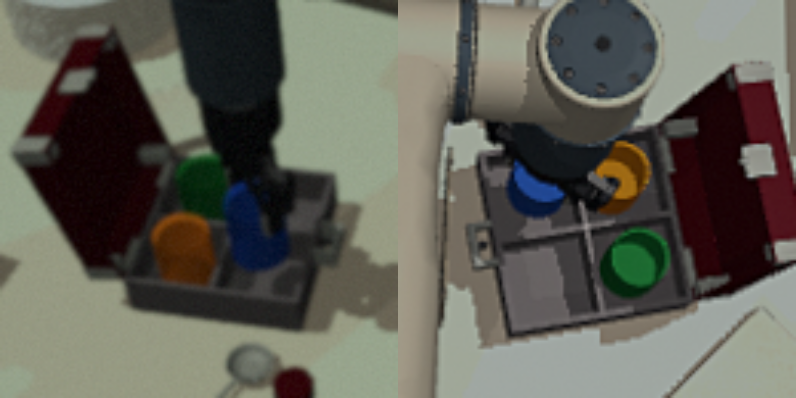

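```bash
python3 - <<'E'
from h import *
f=398/130
print(((proj('top',[[.507,-.218,.125],[.507,-.218,.15],[.507,-.218,.057],[.549,-.264,.081],[.549,-.264,.006]])-(310,130))*f+(398,0)).round())
E
```

```text
[[578. 200.]
 [581. 194.]
 [569. 214.]
 [617. 170.]
 [606. 187.]]
```

{"api": "apply_moves", "payload": {
  "steps": [
    {"tx":0,"ty":0.2,"tz":0.6,"rx":0,"ry":0,"rz":0,"jaw":50},
    {"tx":0,"ty":0.2,"tz":1.2,"rx":0,"ry":0,"rz":0,"jaw":50},
    {"tx":0,"ty":0.2,"tz":1.8,"rx":0,"ry":0,"rz":0,"jaw":50},
    {"tx":0,"ty":0.2,"tz":2.2,"rx":0,"ry":0,"rz":0,"jaw":50},
    {"tx":0,"ty":0.2,"tz":2.45,"rx":0,"ry":0,"rz":0,"jaw":50}
  ]
}}

```text
time: 29.38
position: [0.5348, -0.1764, 0.059]
ee_rot: [0.0, 0.291, 0.957, -0.001]
wrist_force: [0.0, 0.5, -1.5]
width: 0.0605
```

```bash
python3 - <<'E'
from h import *
a=snap('scene','s20.png');b=snap('top','t20.png')
cv2.imwrite('pics/e20.png',np.hstack([cv2.resize(a[110:260,110:260],(398,398)),cv2.resize(b[130:260,310:440],(398,398))]))
goal(.533,-.180,.057)
E
```

```text
t=29.5 pos [ 0.5346 -0.1763  0.0591] -> t [-0.03 -0.16  0.08] r [-0.02  0.01  0.03] dist mm 5 F [ 0.3 -0.1 -1.3] w 60.8
```

View pics/e20.png

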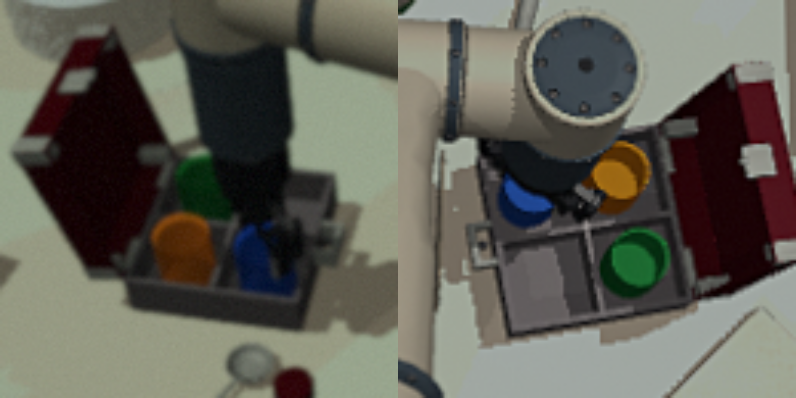

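Clear of amber. Lowering the last 2 mm, then releasing.

{"api": "apply_moves", "payload": {
  "steps": [
    {"tx":0,"ty":0,"tz":0.1,"rx":0,"ry":0,"rz":0,"jaw":50},
    {"tx":0,"ty":0,"tz":0.14,"rx":0,"ry":0,"rz":0,"jaw":50},
    {"tx":0,"ty":0,"tz":0.14,"rx":0,"ry":0,"rz":0,"jaw":50}
  ]
}}

```text
time: 29.85
position: [0.5354, -0.1766, 0.058]
ee_rot: [0.001, 0.291, 0.957, -0.001]
wrist_force: [-5.0, 2.3, 9.0]
width: 0.0606
```

{"api": "apply_moves", "payload": {
  "steps": [
    {"tx":0,"ty":0,"tz":0,"rx":0,"ry":0,"rz":0,"jaw":70},
    {"tx":0,"ty":0,"tz":0,"rx":0,"ry":0,"rz":0,"jaw":70},
    {"tx":0,"ty":0,"tz":-0.5,"rx":0,"ry":0,"rz":0,"jaw":70},
    {"tx":0,"ty":0,"tz":-1.5,"rx":0,"ry":0,"rz":0,"jaw":70},
    {"tx":0,"ty":0,"tz":-3,"rx":0,"ry":0,"rz":0,"jaw":75}
  ]
}}

```text
time: 30.48
position: [0.5346, -0.1764, 0.1336]
ee_rot: [0.0, 0.291, 0.957, -0.001]
wrist_force: [0.6, -0.3, 0.1]
width: 0.075
```

{"api": "apply_moves", "payload": {
  "steps": [
    {"tx":0.3,"ty":0.4,"tz":-1.8,"rx":0,"ry":0,"rz":0,"jaw":85},
    {"tx":1.5,"ty":2,"tz":-2,"rx":0,"ry":0,"rz":0,"jaw":85},
    {"tx":3,"ty":3.5,"tz":-2,"rx":0,"ry":0,"rz":0,"jaw":85},
    {"tx":4.5,"ty":5,"tz":-2,"rx":0,"ry":0,"rz":0,"jaw":85},
    {"tx":6,"ty":6.5,"tz":-2,"rx":0,"ry":0,"rz":0,"jaw":85}
  ]
}}

```text
time: 31.1
position: [0.5003, 0.0438, 0.1841]
ee_rot: [0.001, 0.291, 0.957, -0.001]
wrist_force: [1.4, 0.9, -0.5]
width: 0.0852
```

```bash
python3 - <<'E'
from h import *
a=snap('scene','s21.png');b=snap('top','t21.png')
for k,n in(('red',(.401,.31)),):
    find(k,'scene',a,n);find(k,'top',b,n)
cv2.imwrite('pics/e21.png',np.hstack([cv2.resize(a[110:310,110:440],(660,400))]))
goal(.4,.31,.16)
E
```

```text
red scene bbox 376 208 25 31 area 581 -> [0.4021 0.3108]
red top bbox 185 220 20 23 area 299 -> [0.3993 0.3161]
t=31.2 pos [0.5    0.0461 0.1841] -> t [9.17 6.59 0.94] r [-0.    0.02  0.09] dist mm 283 F [-0.6 -0.2 -0.1] w 85.2
```

View pics/e21.png

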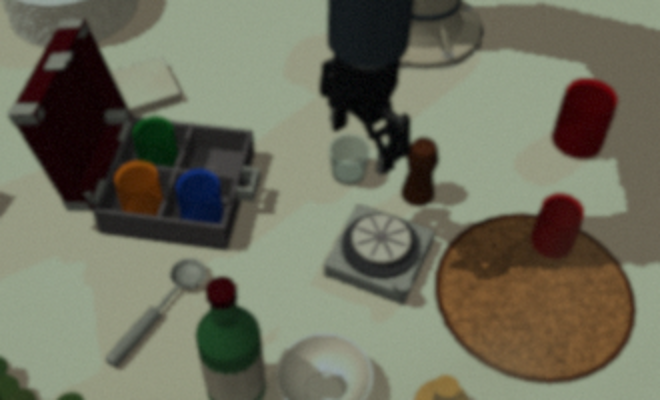

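{"api": "apply_moves", "payload": {
  "steps": [
    {"tx":1.8,"ty":1.4,"tz":0,"rx":0,"ry":0,"rz":0,"jaw":85},
    {"tx":3.6,"ty":2.8,"tz":0,"rx":0,"ry":0,"rz":0,"jaw":85},
    {"tx":5.4,"ty":4.2,"tz":0,"rx":0,"ry":0,"rz":0,"jaw":85},
    {"tx":7.2,"ty":5.6,"tz":0,"rx":0,"ry":0,"rz":0,"jaw":85},
    {"tx":9.1,"ty":6.6,"tz":0.3,"rx":0,"ry":0,"rz":0,"jaw":85}
  ]
}}

```text
time: 31.82
position: [0.4128, 0.3027, 0.177]
ee_rot: [-0.008, 0.278, 0.961, 0.004]
wrist_force: [0.7, 0.2, -0.3]
width: 0.0849
```

```bash
python3 - <<'E'
from h import *
goal(.4005,.311,.1)
a=snap('scene','s22.png')
cv2.imwrite('pics/e22.png',cv2.resize(a[120:280,300:460],(480,480)))
find('red','scene',a,(.4,.31))
E
```

```text
t=31.8 pos [0.4128 0.3027 0.177 ] -> t [0.54 0.01 3.09] r [ 0.04 -0.21  0.35] dist mm 78 F [ 0.7  0.2 -0.3] w 84.9
red scene bbox 376 207 25 32 area 559 -> [0.4003 0.3105]
```

View pics/e22.png

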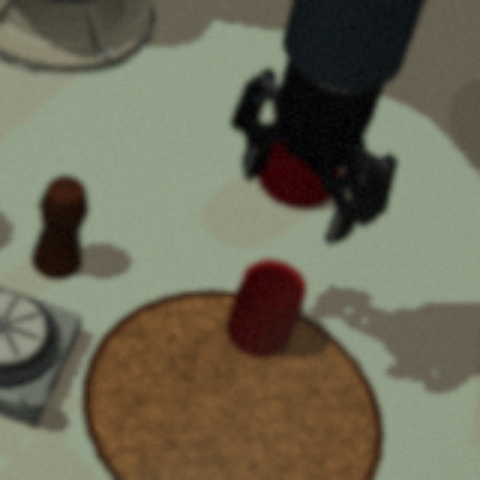

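{"api": "apply_moves", "payload": {
  "steps": [
    {"tx":0.5,"ty":0,"tz":0.4,"rx":0,"ry":-0.2,"rz":0.3,"jaw":85},
    {"tx":0.5,"ty":0,"tz":1.2,"rx":0,"ry":-0.2,"rz":0.3,"jaw":85},
    {"tx":0.5,"ty":0,"tz":2,"rx":0,"ry":-0.2,"rz":0.3,"jaw":85},
    {"tx":0.5,"ty":0,"tz":2.7,"rx":0,"ry":-0.2,"rz":0.3,"jaw":85},
    {"tx":0.5,"ty":0,"tz":3,"rx":0,"ry":-0.2,"rz":0.3,"jaw":85}
  ]
}}

```text
time: 32.5
position: [0.4098, 0.3037, 0.099]
ee_rot: [-0.012, 0.281, 0.96, 0.005]
wrist_force: [-0.3, 0.3, -0.4]
width: 0.0851
```

```bash
python3 - <<'E'
from h import *
print(bot.get_state()['q'].round(2))
goal(.4005,.311,.048)
E
```

```text
[ 0.93  0.26 -0.22 -0.03 -1.09 -3.05]
t=32.5 pos [0.4098 0.3037 0.099 ] -> t [0.42 0.04 2.05] r [ 0.03 -0.29  0.28] dist mm 52 F [-0.3  0.3 -0.4] w 85.1
```

Joint 6 is at its limit (-3.05), so I'll back it off by turning the jaw 90°. That is the same grasp, and red has no neighbours left to hit.

{"api": "apply_moves", "payload": {
  "steps": [
    {"tx":0,"ty":0,"tz":-0.5,"rx":0,"ry":0,"rz":-1.8,"jaw":85},
    {"tx":0,"ty":0,"tz":-1,"rx":0,"ry":0,"rz":-3.6,"jaw":85},
    {"tx":0,"ty":0,"tz":-1.5,"rx":0,"ry":0,"rz":-5.4,"jaw":85},
    {"tx":0,"ty":0,"tz":-1.5,"rx":0,"ry":0,"rz":-7.2,"jaw":85},
    {"tx":0,"ty":0,"tz":-1.5,"rx":0,"ry":0,"rz":-9,"jaw":85}
  ]
}}

```text
time: 33.12
position: [0.4112, 0.3027, 0.1372]
ee_rot: [-0.008, -0.11, 0.994, 0.01]
wrist_force: [0.3, -0.1, 0.7]
width: 0.085
```

```bash
python3 - <<'E'
from h import *
print(bot.get_state()['q'].round(2))
goal(.4005,.311,.12,146)
E
```

```text
[ 0.92  0.23 -0.16 -0.03 -1.18 -2.26]
t=33.1 pos [0.4112 0.3027 0.1372] -> t [0.34 0.4  0.7 ] r [ 0.29 -0.07 -8.67] dist mm 22 F [ 0.3 -0.1  0.7] w 85.0
```

{"api": "apply_moves", "payload": {
  "steps": [
    {"tx":0.1,"ty":0.1,"tz":0.2,"rx":0.1,"ry":0,"rz":-1.8,"jaw":85},
    {"tx":0.2,"ty":0.2,"tz":0.4,"rx":0.2,"ry":0,"rz":-3.6,"jaw":85},
    {"tx":0.3,"ty":0.4,"tz":0.5,"rx":0.3,"ry":0,"rz":-5.4,"jaw":85},
    {"tx":0.3,"ty":0.4,"tz":0.6,"rx":0.3,"ry":0,"rz":-7.2,"jaw":85},
    {"tx":0.3,"ty":0.4,"tz":0.7,"rx":0.3,"ry":0,"rz":-8.7,"jaw":85}
  ]
}}

```text
time: 33.75
position: [0.4019, 0.3107, 0.1205]
ee_rot: [-0.002, -0.472, 0.881, -0.001]
wrist_force: [-0.3, 0.9, 0.1]
width: 0.085
```

```bash
python3 - <<'E'
from h import *
print(bot.get_state()['q'].round(2))
a=snap('scene','s23.png');find('red','scene',a,(.4,.31))
cv2.imwrite('pics/e23.png',cv2.resize(a[140:280,300:440],(480,480)))
goal(.4005,.311,.048,146)
E
```

```text
[ 0.97  0.24 -0.2  -0.   -1.13 -1.55]
red scene bbox 376 207 25 32 area 548 -> [0.4003 0.3105]
t=33.8 pos [0.4017 0.3106 0.1202] -> t [-0.    0.05  2.89] r [ 0.01 -0.06  0.13] dist mm 72 F [-0.  -0.1 -0.3] w 84.7
```

View pics/e23.png

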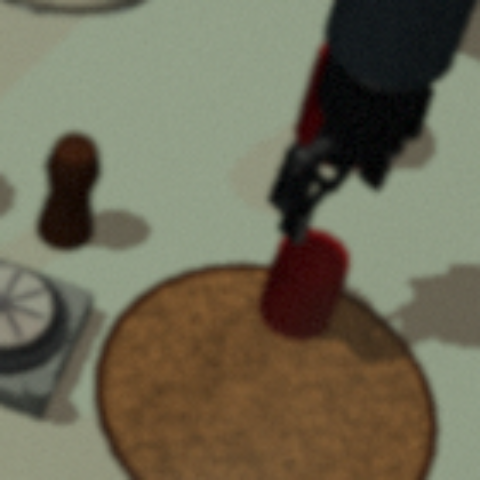

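{"api": "apply_moves", "payload": {
  "steps": [
    {"tx":0,"ty":0.05,"tz":0.8,"rx":0,"ry":0,"rz":0.1,"jaw":85},
    {"tx":0,"ty":0.05,"tz":1.6,"rx":0,"ry":0,"rz":0.1,"jaw":85},
    {"tx":0,"ty":0.05,"tz":2.3,"rx":0,"ry":0,"rz":0.1,"jaw":85},
    {"tx":0,"ty":0.05,"tz":2.8,"rx":0,"ry":0,"rz":0.1,"jaw":85},
    {"tx":0,"ty":0.05,"tz":2.85,"rx":0,"ry":0,"rz":0.1,"jaw":85}
  ]
}}

```text
time: 34.42
position: [0.4004, 0.3104, 0.0485]
ee_rot: [-0.003, -0.47, 0.883, -0.001]
wrist_force: [-0.5, -0.3, -0.3]
width: 0.0848
```

{"api": "apply_moves", "payload": {
  "steps": [
    {"tx":0,"ty":0,"tz":0,"rx":0,"ry":0,"rz":0,"jaw":50},
    {"tx":0,"ty":0,"tz":0,"rx":0,"ry":0,"rz":0,"jaw":50},
    {"tx":0,"ty":0,"tz":0,"rx":0,"ry":0,"rz":0,"jaw":50},
    {"tx":0,"ty":0,"tz":0,"rx":0,"ry":0,"rz":0,"jaw":50}
  ]
}}

```text
time: 34.92
position: [0.401, 0.311, 0.0494]
ee_rot: [-0.002, -0.47, 0.883, -0.001]
wrist_force: [-0.1, 0.6, 6.7]
width: 0.0608
```

{"api": "apply_moves", "payload": {
  "steps": [
    {"tx":0,"ty":0,"tz":-1,"rx":0,"ry":0,"rz":0,"jaw":50},
    {"tx":0,"ty":0,"tz":-2.5,"rx":0,"ry":0,"rz":0,"jaw":50},
    {"tx":0,"ty":0,"tz":-4.2,"rx":0,"ry":0,"rz":0,"jaw":50},
    {"tx":0,"ty":0,"tz":-5,"rx":0,"ry":0,"rz":0,"jaw":50}
  ]
}}

```text
time: 35.42
position: [0.4016, 0.3119, 0.1765]
ee_rot: [-0.001, -0.47, 0.883, -0.0]
wrist_force: [0.1, -0.2, -2.1]
width: 0.0612
```

```bash
python3 - <<'E'
from h import *
goal(.513,.081,.165,146)
E
```

```text
t=35.4 pos [0.4016 0.3119 0.1765] -> t [ 5.18 -8.85  0.46] r [ 0.01 -0.02  0.01] dist mm 257 F [ 0.1 -0.2 -2.1] w 61.2
```

{"api": "apply_moves", "payload": {
  "steps": [
    {"tx":1.2,"ty":-2,"tz":0,"rx":0,"ry":0,"rz":0,"jaw":50},
    {"tx":2.4,"ty":-4,"tz":0,"rx":0,"ry":0,"rz":0,"jaw":50},
    {"tx":3.6,"ty":-6,"tz":0,"rx":0,"ry":0,"rz":0,"jaw":50},
    {"tx":4.8,"ty":-8,"tz":0,"rx":0,"ry":0,"rz":0,"jaw":50},
    {"tx":5.2,"ty":-8.8,"tz":0.5,"rx":0,"ry":0,"rz":0,"jaw":50}
  ]
}}

```text
time: 36.05
position: [0.5124, 0.0788, 0.1642]
ee_rot: [-0.001, -0.469, 0.883, -0.0]
wrist_force: [0.1, 0.9, -1.8]
width: 0.0609
```

```bash
python3 - <<'E'
from h import *
goal(.512,.081,.115,146)
E
```

```text
t=36.0 pos [0.5124 0.0788 0.1642] -> t [-0.07  0.06  1.97] r [ 0.   -0.01 -0.02] dist mm 49 F [ 0.1  0.9 -1.8] w 60.9
```

{"api": "apply_moves", "payload": {
  "steps": [
    {"tx":-0.1,"ty":0,"tz":0.8,"rx":0,"ry":0,"rz":0,"jaw":50},
    {"tx":-0.1,"ty":0,"tz":1.5,"rx":0,"ry":0,"rz":0,"jaw":50},
    {"tx":-0.1,"ty":0,"tz":2.1,"rx":0,"ry":0,"rz":0,"jaw":50},
    {"tx":-0.1,"ty":0,"tz":2.2,"rx":0,"ry":0,"rz":0,"jaw":50}
  ]
}}

```text
time: 36.55
position: [0.5128, 0.0806, 0.1079]
ee_rot: [-0.002, -0.469, 0.883, 0.0]
wrist_force: [0.1, 0.2, -0.2]
width: 0.0609
```

```bash
python3 - <<'E'
from h import *
a=snap('scene','s24.png');b=snap('top','t24.png')
cv2.imwrite('pics/e24.png',np.hstack([cv2.resize(a[150:280,240:370],(398,398)),cv2.resize(b[130:260,210:340],(398,398))]))
goal(.512,.081,.0885,146)
E
```

```text
t=36.6 pos [0.5137 0.0809 0.1092] -> t [0.04 0.06 0.83] r [ 0.   -0.01 -0.02] dist mm 21 F [ 0.2 -1.2 -0.4] w 60.5
```

View pics/e24.png

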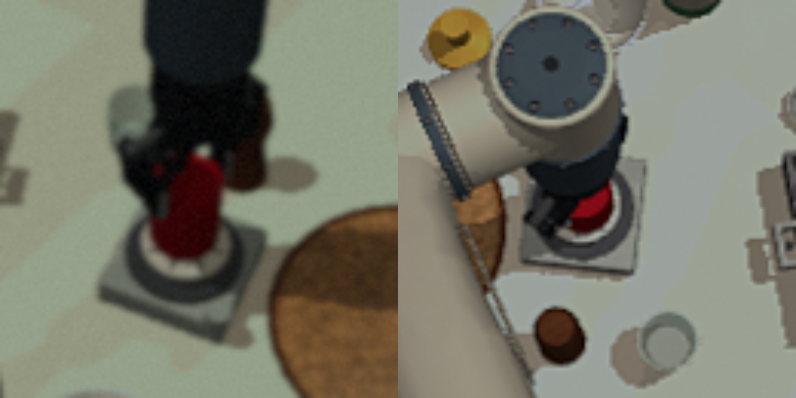

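{"api": "apply_moves", "payload": {
  "steps": [
    {"tx":0,"ty":0,"tz":0.25,"rx":0,"ry":0,"rz":0,"jaw":50},
    {"tx":0,"ty":0,"tz":0.45,"rx":0,"ry":0,"rz":0,"jaw":50},
    {"tx":0,"ty":0,"tz":0.65,"rx":0,"ry":0,"rz":0,"jaw":50},
    {"tx":0,"ty":0,"tz":0.78,"rx":0,"ry":0,"rz":0,"jaw":50},
    {"tx":0,"ty":0,"tz":0.86,"rx":0,"ry":0,"rz":0,"jaw":50}
  ]
}}

```text
time: 37.28
position: [0.5145, 0.0814, 0.0893]
ee_rot: [0.001, -0.469, 0.883, -0.0]
wrist_force: [-6.3, 3.5, 20.5]
width: 0.0605
```

{"api": "apply_moves", "payload": {
  "steps": [
    {"tx":0,"ty":0,"tz":0.1,"rx":0,"ry":0,"rz":0,"jaw":50},
    {"tx":0,"ty":0,"tz":0.1,"rx":0,"ry":0,"rz":0,"jaw":50},
    {"tx":0,"ty":0,"tz":0.1,"rx":0,"ry":0,"rz":0,"jaw":50},
    {"tx":0,"ty":0,"tz":0.1,"rx":0,"ry":0,"rz":0,"jaw":50},
    {"tx":0,"ty":0,"tz":0.1,"rx":0,"ry":0,"rz":0,"jaw":50}
  ]
}}

```text
time: 37.9
position: [0.5146, 0.0816, 0.0893]
ee_rot: [0.001, -0.469, 0.883, -0.001]
wrist_force: [-7.9, 2.0, 20.4]
width: 0.061
```

{"api": "apply_moves", "payload": {
  "steps": [
    {"tx":0,"ty":0,"tz":0.1,"rx":0,"ry":0,"rz":0,"jaw":50},
    {"tx":0,"ty":0,"tz":0.1,"rx":0,"ry":0,"rz":0,"jaw":50},
    {"tx":0,"ty":0,"tz":0.1,"rx":0,"ry":0,"rz":0,"jaw":50},
    {"tx":0,"ty":0,"tz":0.1,"rx":0,"ry":0,"rz":0,"jaw":50},
    {"tx":0,"ty":0,"tz":0.1,"rx":0,"ry":0,"rz":0,"jaw":50}
  ]
}}

```text
time: 38.52
position: [0.5146, 0.0817, 0.0892]
ee_rot: [0.002, -0.47, 0.883, -0.001]
wrist_force: [-9.3, 1.7, 20.0]
width: 0.0605
```

```bash
python3 - <<'E'
from h import *
a=snap('scene','s25.png')
cv2.imwrite('pics/e25.png',cv2.resize(a[120:260,120:330],(750,500)))
for k,n in (('amber',(.549,-.264)),('green',(.461,-.283)),('blue',(.535,-.177))): find(k,'scene',a,n,.066)
goal(.443,-.196,.17,146)
E
```

```text
amber scene bbox 167 190 25 27 area 535 -> [ 0.5568 -0.261 ]
green scene bbox 176 169 22 18 area 245 -> [ 0.46   -0.2866]
blue scene bbox 197 194 24 27 area 532 -> [ 0.5415 -0.1762]
t=38.6 pos [0.5147 0.0817 0.0893] -> t [10.8  -3.84 -3.25] r [-0.04  0.03  0.  ] dist mm 298 F [-7.8  2.1 20.2] w 60.8
```

View pics/e25.png

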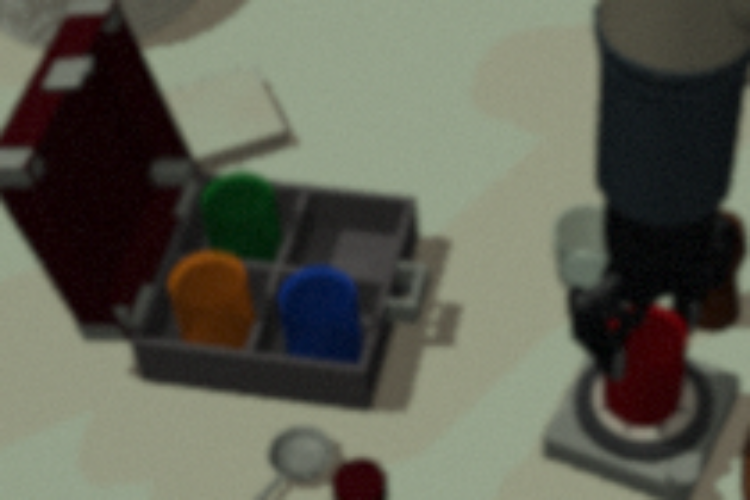

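{"api": "apply_moves", "payload": {
  "steps": [
    {"tx":0,"ty":0,"tz":-1,"rx":0,"ry":0,"rz":0,"jaw":50},
    {"tx":0,"ty":0,"tz":-2.5,"rx":0,"ry":0,"rz":0,"jaw":50},
    {"tx":2,"ty":-0.7,"tz":-3.4,"rx":0,"ry":0,"rz":0,"jaw":50},
    {"tx":4.2,"ty":-1.5,"tz":-3.4,"rx":0,"ry":0,"rz":0,"jaw":50},
    {"tx":6.4,"ty":-2.3,"tz":-3.4,"rx":0,"ry":0,"rz":0,"jaw":50}
  ]
}}

```text
time: 39.2
position: [0.4716, -0.0846, 0.1737]
ee_rot: [0.002, -0.47, 0.883, -0.001]
wrist_force: [1.7, -0.4, -1.3]
width: 0.0607
```

```bash
python3 - <<'E'
from h import *
goal(.441,-.195,.12,146)
E
```

```text
t=39.2 pos [ 0.4716 -0.0846  0.1737] -> t [ 4.35 -1.44  2.14] r [-0.04  0.03  0.01] dist mm 127 F [ 1.7 -0.4 -1.3] w 60.7
```

{"api": "apply_moves", "payload": {
  "steps": [
    {"tx":2,"ty":-0.7,"tz":0,"rx":0,"ry":0,"rz":0,"jaw":50},
    {"tx":4.2,"ty":-1.4,"tz":0,"rx":0,"ry":0,"rz":0,"jaw":50},
    {"tx":4.4,"ty":-1.4,"tz":0.6,"rx":0,"ry":0,"rz":0,"jaw":50},
    {"tx":4.4,"ty":-1.4,"tz":1.4,"rx":0,"ry":0,"rz":0,"jaw":50},
    {"tx":4.4,"ty":-1.4,"tz":2.1,"rx":0,"ry":0,"rz":0,"jaw":50}
  ]
}}

```text
time: 39.83
position: [0.4386, -0.1956, 0.1197]
ee_rot: [0.001, -0.47, 0.883, -0.0]
wrist_force: [-0.1, -0.5, -0.8]
width: 0.0611
```

```bash
python3 - <<'E'
from h import *
a=snap('scene','s26.png');b=snap('top','t26.png')
cv2.imwrite('pics/e26.png',np.hstack([cv2.resize(a[110:260,110:260],(398,398)),cv2.resize(b[130:260,310:440],(398,398))]))
goal(.441,-.195,.057,146)
E
```

```text
t=39.9 pos [ 0.4375 -0.1951  0.1186] -> t [-0.08 -0.12  2.47] r [0.02 0.01 0.  ] dist mm 62 F [-0.4  0.6 -2. ] w 61.0
```

View pics/e26.png

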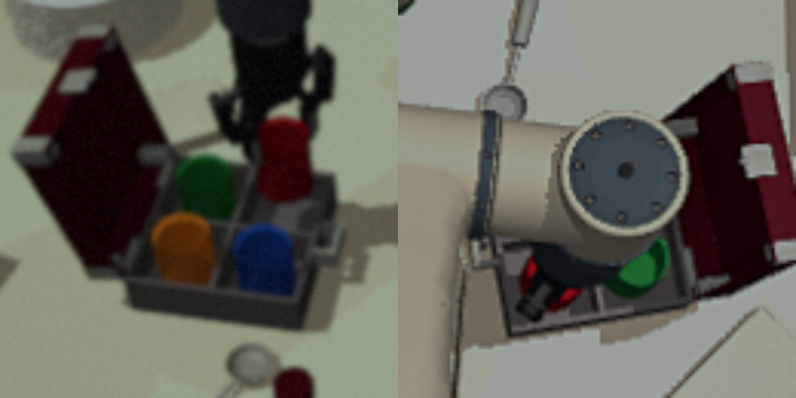

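{"api": "apply_moves", "payload": {
  "steps": [
    {"tx":-0.1,"ty":-0.1,"tz":0.6,"rx":0,"ry":0,"rz":0,"jaw":50},
    {"tx":-0.1,"ty":-0.1,"tz":1.2,"rx":0,"ry":0,"rz":0,"jaw":50},
    {"tx":-0.1,"ty":-0.1,"tz":1.8,"rx":0,"ry":0,"rz":0,"jaw":50},
    {"tx":-0.1,"ty":-0.1,"tz":2.3,"rx":0,"ry":0,"rz":0,"jaw":50},
    {"tx":-0.1,"ty":-0.1,"tz":2.5,"rx":0,"ry":0,"rz":0,"jaw":50}
  ]
}}

```text
time: 40.55
position: [0.4406, -0.1941, 0.0554]
ee_rot: [-0.0, -0.47, 0.883, 0.001]
wrist_force: [-6.1, 13.5, 26.0]
width: 0.0607
```

{"api": "apply_moves", "payload": {
  "steps": [
    {"tx":0,"ty":0,"tz":0.08,"rx":0,"ry":0,"rz":0,"jaw":50},
    {"tx":0,"ty":0,"tz":0.12,"rx":0,"ry":0,"rz":0,"jaw":50},
    {"tx":0,"ty":0,"tz":0.12,"rx":0,"ry":0,"rz":0,"jaw":50}
  ]
}}

```text
time: 40.92
position: [0.4406, -0.1939, 0.0554]
ee_rot: [-0.0, -0.47, 0.883, 0.001]
wrist_force: [-9.0, 8.0, 23.6]
width: 0.0604
```

{"api": "apply_moves", "payload": {
  "steps": [
    {"tx":0,"ty":0,"tz":-0.05,"rx":0,"ry":0,"rz":0,"jaw":70},
    {"tx":0,"ty":0,"tz":-0.05,"rx":0,"ry":0,"rz":0,"jaw":70},
    {"tx":0,"ty":0,"tz":-0.5,"rx":0,"ry":0,"rz":0,"jaw":70},
    {"tx":0,"ty":0,"tz":-1.5,"rx":0,"ry":0,"rz":0,"jaw":70},
    {"tx":0,"ty":0,"tz":-3,"rx":0,"ry":0,"rz":0,"jaw":75}
  ]
}}

```text
time: 41.55
position: [0.4401, -0.194, 0.1308]
ee_rot: [-0.001, -0.47, 0.883, 0.002]
wrist_force: [0.4, 0.8, -0.2]
width: 0.075
```

{"api": "apply_moves", "payload": {
  "steps": [
    {"tx":-0.4,"ty":0.2,"tz":-1.8,"rx":0,"ry":0,"rz":0,"jaw":60},
    {"tx":-2,"ty":0.6,"tz":-3,"rx":0,"ry":0,"rz":0,"jaw":40},
    {"tx":-4,"ty":1.2,"tz":-4,"rx":0,"ry":0,"rz":0,"jaw":20},
    {"tx":-6,"ty":2,"tz":-5,"rx":0,"ry":0,"rz":0,"jaw":0},
    {"tx":-6,"ty":2,"tz":-5,"rx":0,"ry":0,"rz":0,"jaw":0}
  ]
}}

```text
time: 42.18
position: [0.4843, -0.0392, 0.2583]
ee_rot: [0.001, -0.472, 0.882, 0.001]
wrist_force: [-0.8, -0.1, -0.2]
width: 0.0002
```

```bash
python3 - <<'E'
from h import *
a=snap('scene','s27.png');b=snap('top','t27.png')
cv2.imwrite('pics/e27.png',np.hstack([cv2.resize(a[110:260,110:260],(398,398)),cv2.resize(b[130:260,310:440],(398,398))]))
for k,n in (('amber',(.549,-.264)),('green',(.461,-.283)),('blue',(.535,-.177)),('red',(.44,-.194))):
    find(k,'scene',a,n,.066,18);find(k,'top',b,n,.066,18)
print(bot.get_state()['q'].round(2))
goal(.44,-.194,.3,146)
E
```

```text
amber scene bbox 166 190 25 27 area 535 -> [ 0.5577 -0.2636]
amber top bbox 370 176 23 24 area 404 -> [ 0.5463 -0.2646]
green scene bbox 176 169 22 18 area 253 -> [ 0.46   -0.2866]
green top bbox 379 204 20 20 area 311 -> [ 0.4643 -0.2874]
blue scene bbox 197 194 24 27 area 531 -> [ 0.5415 -0.1762]
blue top bbox 343 180 21 24 area 390 -> [ 0.5313 -0.1768]
red scene bbox 207 171 22 26 area 450 -> [ 0.4508 -0.1897]
red top bbox 348 211 21 23 area 361 -> [ 0.4355 -0.1926]
[ 0.24  0.12  0.   -0.   -1.46 -0.83]
t=42.3 pos [ 0.4827 -0.0416  0.2561] -> t [ 6.02 -1.97 -1.76] r [ 0.05 -0.    0.03] dist mm 164 F [ 0.  -0.5 -0.1] w -0.0
```

View pics/e27.png

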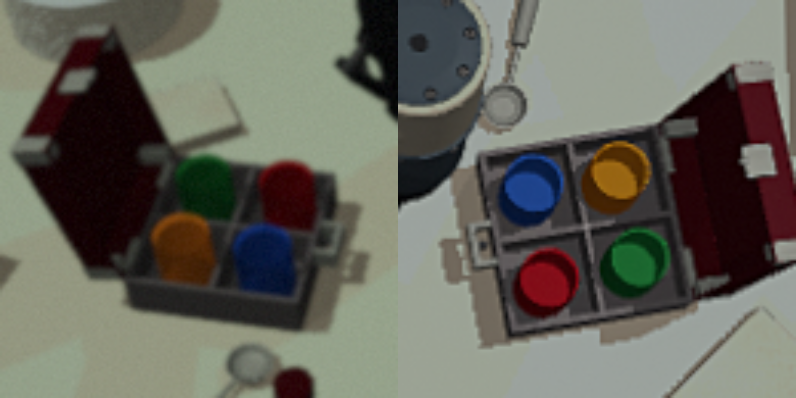

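All four glasses stand in their compartments. Next is the lid: I'll close the fingers, pass over it, and push from behind.

```bash
cat >> h.py <<'E'
_a=np.radians(-78.8);U=np.array([np.cos(_a),np.sin(_a),0]);V=np.array([-U[1],U[0],0]);HG=np.array([.497,-.235,0])+.095*U
def W(u,v,z): return HG+u*U+v*V+[0,0,z]
def gl(u,v,z): 
    p=W(u,v,z); s=bot.get_state(); d=s['position']-HG
    print('now u,v,z',(d@U).round(4),(d@V).round(4),s['position'][2].round(4)); goal(*p,jaw=101.2,s=s)
E
python3 - <<'E'
from h import *
print(W(.13,-.03,.3)); gl(.13,-.03,.3)
E
```

```text
[ 0.51127407 -0.46154194  0.3       ]
now u,v,z -0.2875 0.0235 0.2561
t=42.3 pos [ 0.4827 -0.0416  0.2561] -> t [ 13.31 -10.3   -1.79] r [ 0.04 -0.02  8.99] dist mm 423 F [ 0.  -0.5 -0.1] w -0.0
```

{"api": "apply_moves", "payload": {
  "steps": [
    {"tx":0.4,"ty":-0.3,"tz":-1.2,"rx":0,"ry":0,"rz":1.8,"jaw":0},
    {"tx":2,"ty":-1.6,"tz":-2,"rx":0,"ry":0,"rz":3.6,"jaw":0},
    {"tx":3.6,"ty":-2.8,"tz":-2.2,"rx":0,"ry":0,"rz":5.4,"jaw":0},
    {"tx":5.2,"ty":-4,"tz":-2.2,"rx":0,"ry":0,"rz":7.2,"jaw":0},
    {"tx":6.8,"ty":-5.3,"tz":-2.2,"rx":0,"ry":0,"rz":9,"jaw":0}
  ]
}}

```text
time: 42.9
position: [0.4969, -0.2595, 0.3102]
ee_rot: [-0.002, -0.094, 0.996, 0.001]
wrist_force: [0.4, 1.0, 0.3]
width: 0.0001
```

```bash
python3 - <<'E'
from h import *
gl(.13,-.03,.305)
E
```

```text
now u,v,z -0.071 -0.0049 0.3102
t=42.9 pos [ 0.4969 -0.2595  0.3102] -> t [ 0.94 -8.05  0.19] r [ 0.03 -0.05 -0.09] dist mm 203 F [0.4 1.  0.3] w 0.1
```

{"api": "apply_moves", "payload": {
  "steps": [
    {"tx":0.2,"ty":-2,"tz":0,"rx":0,"ry":0,"rz":0,"jaw":0},
    {"tx":0.4,"ty":-4,"tz":0,"rx":0,"ry":0,"rz":0,"jaw":0},
    {"tx":0.6,"ty":-6,"tz":0,"rx":0,"ry":0,"rz":0,"jaw":0},
    {"tx":0.9,"ty":-8,"tz":0,"rx":0,"ry":0,"rz":0,"jaw":0},
    {"tx":0.9,"ty":-8.2,"tz":0,"rx":0,"ry":0,"rz":0,"jaw":0}
  ]
}}

```text
time: 43.52
position: [0.5106, -0.4693, 0.306]
ee_rot: [-0.005, -0.091, 0.996, 0.003]
wrist_force: [-0.3, 0.2, -0.8]
width: 0.0
```

```bash
python3 - <<'E'
from h import *
a=snap('scene','s28.png');b=snap('top','t28.png')
cv2.imwrite('pics/e28.png',np.hstack([cv2.resize(a[60:260,60:260],(398,398)),cv2.resize(b[100:260,330:490],(398,398))]))
gl(.13,-.03,.195)
E
```

```text
now u,v,z 0.1353 -0.0307 0.3079
t=43.6 pos [ 0.5116 -0.4669  0.3079] -> t [-0.05  0.19  4.52] r [ 0.06 -0.07 -0.13] dist mm 113 F [ 0.1  0.5 -0.3] w -0.2
```

View pics/e28.png

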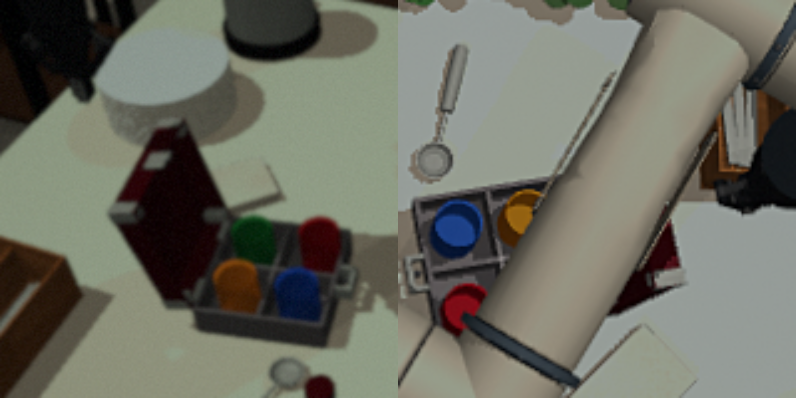

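```bash
python3 - <<'E'
from h import *
print(toz('top',[[452,178],[450,108]],.08).round(3),proj('scene',[[.511,-.467,.308],W(.08,0,.228)]).round(), proj('top',[[.511,-.467,.308],W(.08,0,.228)]).round())
E
```

```text
[[ 0.58  -0.489  0.08 ]
 [ 0.816 -0.494  0.08 ]] [[103. 109.]
 [126. 142.]] [[468. 182.]
 [439. 181.]]
```

{"api": "apply_moves", "payload": {
  "steps": [
    {"tx":0,"ty":0,"tz":1,"rx":0,"ry":0,"rz":0,"jaw":0},
    {"tx":0,"ty":0,"tz":1.8,"rx":0,"ry":0,"rz":0,"jaw":0},
    {"tx":0,"ty":0,"tz":2.4,"rx":0,"ry":0,"rz":0,"jaw":0}
  ]
}}

```text
time: 44.0
position: [0.5106, -0.4656, 0.2476]
ee_rot: [-0.004, -0.092, 0.996, 0.002]
wrist_force: [-0.2, -0.8, -0.6]
width: 0.0
```

```bash
python3 - <<'E'
from h import *
a=snap('scene','s29.png')
cv2.imwrite('pics/e29.png',cv2.resize(a[0:260,0:300],(690,598)))
gl(.12,-.03,.195); print(bot.get_state()['q'].round(2))
E
```

```text
now u,v,z 0.1332 -0.0316 0.2456
t=44.0 pos [ 0.5103 -0.465   0.2456] -> t [-0.08  0.51  2.03] r [ 0.09 -0.09 -0.12] dist mm 52 F [ 1.   0.1 -1.8] w -0.3
[-0.51  0.56  0.61 -0.   -1.63 -0.87]
```

View pics/e29.png

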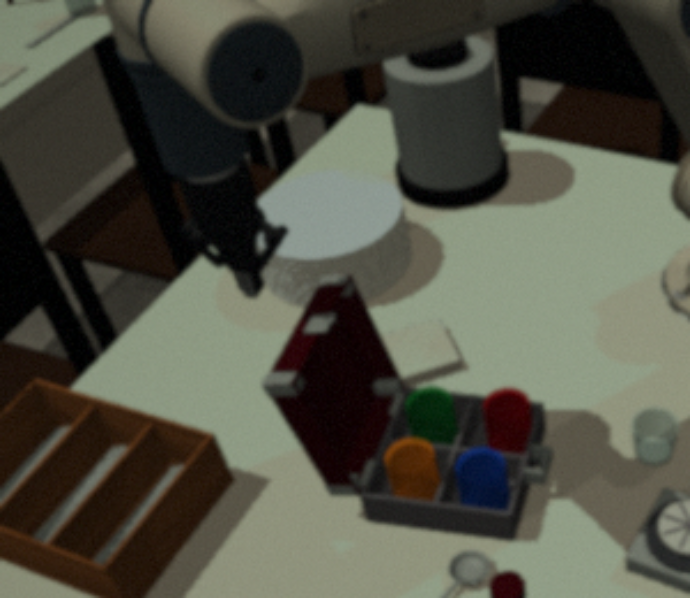

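{"api": "apply_moves", "payload": {
  "steps": [
    {"tx":0,"ty":0,"tz":0.8,"rx":0,"ry":0,"rz":0,"jaw":0},
    {"tx":0,"ty":0,"tz":1.6,"rx":0,"ry":0,"rz":0,"jaw":0},
    {"tx":0,"ty":0.6,"tz":1.6,"rx":0,"ry":0,"rz":0,"jaw":0},
    {"tx":0,"ty":1.2,"tz":1.6,"rx":0,"ry":0,"rz":0,"jaw":0},
    {"tx":0,"ty":1.6,"tz":1.6,"rx":0,"ry":0,"rz":0,"jaw":0}
  ]
}}

```text
time: 44.68
position: [0.5024, -0.4245, 0.2071]
ee_rot: [-0.004, -0.093, 0.996, 0.003]
wrist_force: [-0.2, -0.1, 0.6]
width: -0.0001
```

```bash
python3 - <<'E'
from h import *
a=snap('scene','s30.png')
cv2.imwrite('pics/e30.png',cv2.resize(a[60:260,60:260],(600,600)))
gl(.054,-.03,.2)
E
```

```text
now u,v,z 0.0912 -0.0312 0.2073
t=44.7 pos [ 0.5025 -0.4237  0.2073] -> t [-0.04  1.49  0.3 ] r [ 0.09 -0.08 -0.1 ] dist mm 38 F [ 0.  -0.2 -0.4] w 0.2
```

View pics/e30.png

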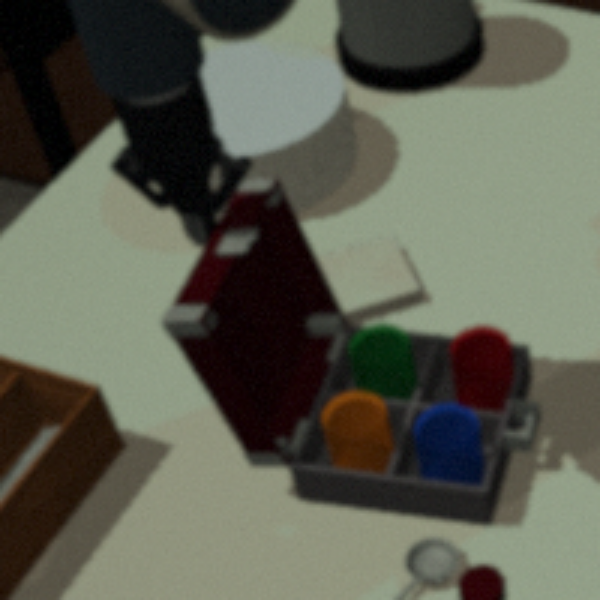

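{"api": "apply_moves", "payload": {
  "steps": [
    {"tx":0,"ty":0.4,"tz":0,"rx":0,"ry":0,"rz":0,"jaw":0},
    {"tx":0,"ty":0.8,"tz":0,"rx":0,"ry":0,"rz":0,"jaw":0},
    {"tx":0,"ty":1.2,"tz":0,"rx":0,"ry":0,"rz":0,"jaw":0},
    {"tx":0,"ty":1.6,"tz":0,"rx":0,"ry":0,"rz":0,"jaw":0}
  ]
}}

```text
time: 45.22
position: [0.495, -0.3838, 0.2076]
ee_rot: [-0.004, -0.093, 0.996, 0.003]
wrist_force: [0.9, -3.7, 2.8]
width: 0.0001
```

```bash
python3 - <<'E'
from h import *
a=snap('scene','s31.png')
cv2.imwrite('pics/e31.png',cv2.resize(a[60:260,60:260],(600,600)))
gl(.0,-.03,.205)
E
```

```text
now u,v,z 0.0494 -0.0308 0.2076
t=45.3 pos [ 0.4949 -0.3826  0.2076] -> t [-0.01  1.98  0.12] r [ 0.09 -0.08 -0.1 ] dist mm 49 F [-0.2 -0.2  0.8] w -0.0
```

View pics/e31.png

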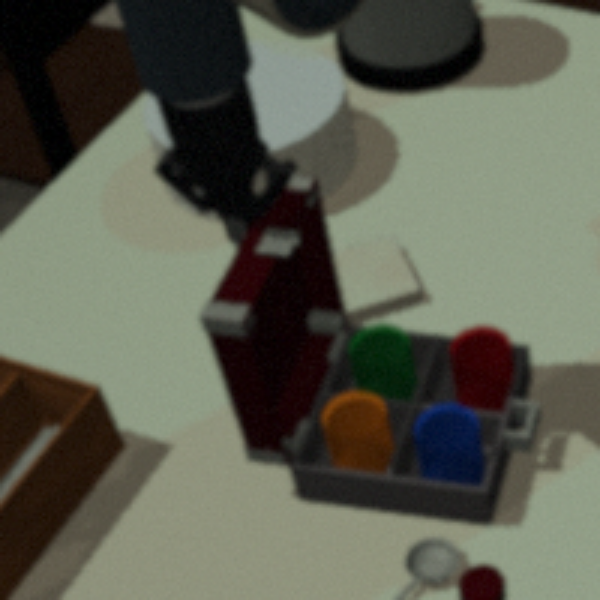

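{"api": "apply_moves", "payload": {
  "steps": [
    {"tx":0,"ty":0.8,"tz":0,"rx":0,"ry":0,"rz":0,"jaw":0},
    {"tx":0,"ty":1.6,"tz":0,"rx":0,"ry":0,"rz":0,"jaw":0},
    {"tx":0,"ty":2.4,"tz":0,"rx":0,"ry":0,"rz":0,"jaw":0},
    {"tx":0,"ty":3.2,"tz":0,"rx":0,"ry":0,"rz":0,"jaw":0}
  ]
}}

```text
time: 45.78
position: [0.4794, -0.3029, 0.2074]
ee_rot: [-0.004, -0.093, 0.996, 0.004]
wrist_force: [0.5, -1.7, 0.5]
width: -0.0001
```

```bash
python3 - <<'E'
from h import *
a=snap('scene','s32.png')
cv2.imwrite('pics/e32.png',cv2.resize(a[60:260,60:260],(600,600)))
gl(-.07,-.03,.195)
E
```

```text
now u,v,z -0.0339 -0.0303 0.2077
t=45.8 pos [ 0.4791 -0.3008  0.2077] -> t [-0.01  1.44  0.53] r [ 0.13 -0.08 -0.09] dist mm 38 F [-1.3  1.   0.1] w -0.3
```

View pics/e32.png

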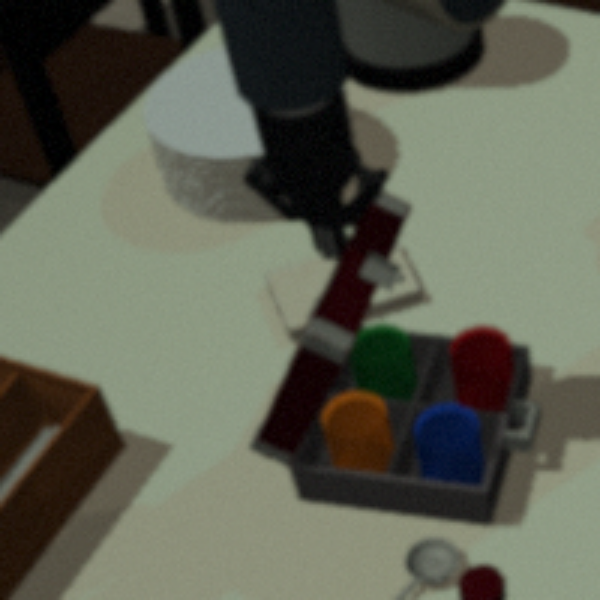

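{"api": "apply_moves", "payload": {
  "steps": [
    {"tx":-0.2,"ty":0.8,"tz":0.2,"rx":0,"ry":0,"rz":0,"jaw":0},
    {"tx":-0.4,"ty":1.6,"tz":0.6,"rx":0,"ry":0,"rz":0,"jaw":0},
    {"tx":-0.6,"ty":2.3,"tz":1.1,"rx":0,"ry":0,"rz":0,"jaw":0},
    {"tx":-0.8,"ty":2.9,"tz":1.7,"rx":0,"ry":0,"rz":0,"jaw":0}
  ]
}}

```text
time: 46.32
position: [0.4842, -0.2245, 0.1652]
ee_rot: [-0.005, -0.094, 0.996, 0.006]
wrist_force: [-0.3, -0.6, 1.1]
width: -0.0001
```

```bash
python3 - <<'E'
from h import *
a=snap('scene','s33.png')
cv2.imwrite('pics/e33.png',cv2.resize(a[60:260,60:260],(600,600)))
gl(-.15,-.01,.12)
E
```

```text
now u,v,z -0.1099 -0.0109 0.1628
t=46.4 pos [ 0.4834 -0.2225  0.1628] -> t [-0.04  1.58  1.74] r [ 0.18 -0.13 -0.08] dist mm 59 F [-1.2  2.3 -2.6] w 0.0
```

View pics/e33.png

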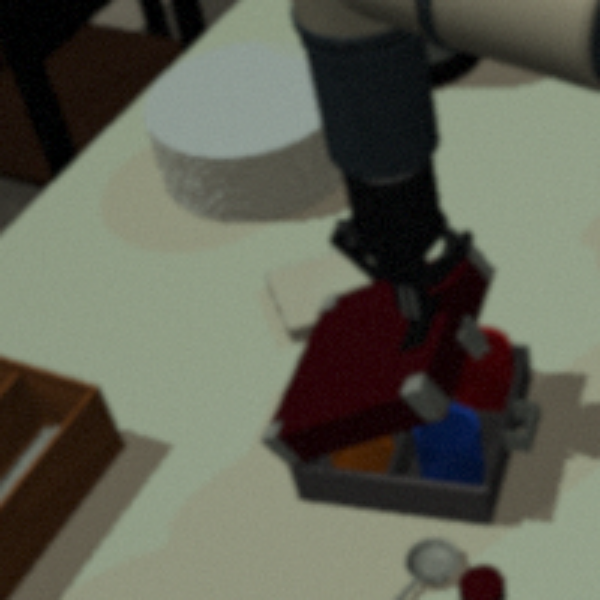

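{"api": "apply_moves", "payload": {
  "steps": [
    {"tx":0,"ty":0.6,"tz":0.5,"rx":0,"ry":0,"rz":0,"jaw":0},
    {"tx":0,"ty":1.1,"tz":1,"rx":0,"ry":0,"rz":0,"jaw":0},
    {"tx":-0.1,"ty":1.6,"tz":1.5,"rx":0,"ry":0,"rz":0,"jaw":0},
    {"tx":-0.1,"ty":1.8,"tz":1.8,"rx":0,"ry":0,"rz":0,"jaw":0}
  ]
}}

```text
time: 46.88
position: [0.4765, -0.1765, 0.1176]
ee_rot: [-0.007, -0.094, 0.996, 0.007]
wrist_force: [-0.0, -0.3, 0.8]
width: 0.0001
```

```bash
python3 - <<'E'
from h import *
a=snap('scene','s34.png')
cv2.imwrite('pics/e34.png',cv2.resize(a[60:260,60:260],(600,600)))
gl(-.16,-.0,.088)
E
```

```text
now u,v,z -0.1568 -0.0092 0.1169
t=46.9 pos [ 0.476  -0.1761  0.1169] -> t [-0.38  0.11  1.15] r [ 0.19 -0.15 -0.08] dist mm 30 F [-0.4  0.1 -0.2] w -0.1
```

View pics/e34.png

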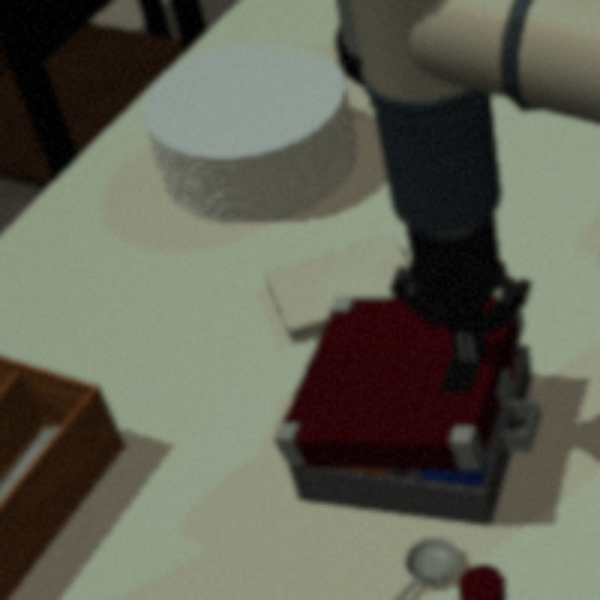

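{"api": "apply_moves", "payload": {
  "steps": [
    {"tx":-0.2,"ty":0.1,"tz":0.4,"rx":0.1,"ry":-0.1,"rz":0,"jaw":0},
    {"tx":-0.3,"ty":0.1,"tz":0.7,"rx":0.1,"ry":-0.1,"rz":0,"jaw":0},
    {"tx":-0.3,"ty":0.1,"tz":0.9,"rx":0.1,"ry":-0.1,"rz":0,"jaw":0},
    {"tx":-0.3,"ty":0.1,"tz":1,"rx":0.1,"ry":-0.1,"rz":0,"jaw":0},
    {"tx":-0.3,"ty":0.1,"tz":1.1,"rx":0.1,"ry":-0.1,"rz":0,"jaw":0}
  ]
}}

```text
time: 47.55
position: [0.4828, -0.1722, 0.0898]
ee_rot: [-0.002, -0.094, 0.996, 0.004]
wrist_force: [-6.0, 5.5, 18.2]
width: 0.0003
```

```bash
python3 - <<'E'
from h import *
gl(-.16,-.0,.088)
E
```

```text
now u,v,z -0.1593 -0.0018 0.0898
t=47.5 pos [ 0.4828 -0.1722  0.0898] -> t [-0.07  0.03  0.07] r [ 0.09 -0.05 -0.08] dist mm 3 F [-6.   5.5 18.2] w 0.3
```

{"api": "apply_moves", "payload": {
  "steps": [
    {"tx":0,"ty":0,"tz":0.1,"rx":0,"ry":0,"rz":0,"jaw":0},
    {"tx":0,"ty":0,"tz":0.15,"rx":0,"ry":0,"rz":0,"jaw":0},
    {"tx":0,"ty":0,"tz":0.15,"rx":0,"ry":0,"rz":0,"jaw":0}
  ]
}}

```text
time: 47.92
position: [0.4828, -0.1723, 0.0896]
ee_rot: [-0.002, -0.095, 0.995, 0.003]
wrist_force: [-10.4, 8.3, 28.1]
width: -0.0001
```

{"api": "apply_moves", "payload": {
  "steps": [
    {"tx":0,"ty":0,"tz":-0.5,"rx":0,"ry":0,"rz":0,"jaw":0},
    {"tx":0,"ty":0,"tz":-2,"rx":0,"ry":0,"rz":0,"jaw":0},
    {"tx":0,"ty":1,"tz":-4,"rx":0,"ry":0,"rz":0,"jaw":0},
    {"tx":0,"ty":3,"tz":-6,"rx":0,"ry":0,"rz":0,"jaw":0},
    {"tx":0,"ty":5,"tz":-6,"rx":0,"ry":0,"rz":0,"jaw":0}
  ]
}}

```text
time: 48.55
position: [0.4614, -0.0499, 0.2439]
ee_rot: [0.002, -0.094, 0.996, 0.003]
wrist_force: [2.0, 1.1, -0.2]
width: -0.0
```

```bash
python3 - <<'E'
from h import *
a=snap('scene','s35.png');b=snap('top','t35.png')
cv2.imwrite('pics/e35.png',np.hstack([cv2.resize(a[110:260,110:260],(398,398)),cv2.resize(b[130:260,310:440],(398,398))]))
f=398/150
def tri(a,b):
    o1,v1=ray('top',[b]);o2,v2=ray('scene',[a]);A=np.c_[v1[0],-v2[0]];s=np.linalg.lstsq(A,o2-o1,rcond=None)[0];return o1+s[0]*v1[0]
print('scene patch expect',((proj('scene',[W(-.16,0,.09),W(-.19,.095,.09),W(-.19,-.095,.09)])-(110,110))*f).round(),'top',((proj('top',[W(-.16,0,.09),W(-.19,.095,.09),W(-.19,-.095,.09)])-(310,130))*398/130+(398,0)).round())
print('if 0.065rad', ((proj('scene',[W(-.187,.095,.102)])-(110,110))*f).round())
E
```

```text
scene patch expect [[286. 206.]
 [294. 277.]
 [332. 147.]] top [[526. 229.]
 [479. 142.]
 [515. 327.]]
if 0.065rad [[290. 270.]]
```

View pics/e35.png

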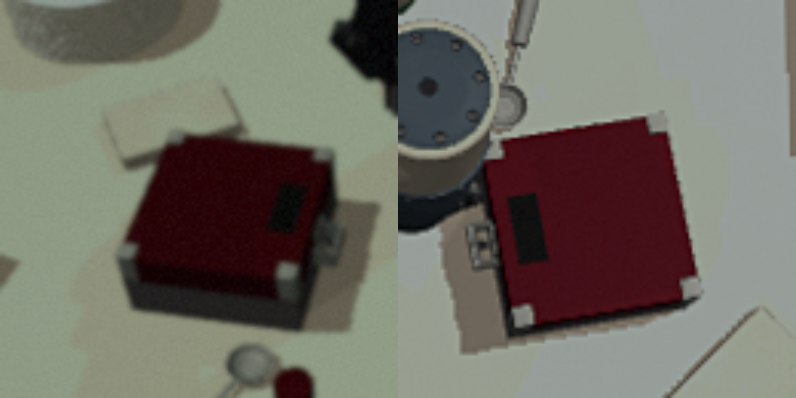

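The lid lies flush, with its patch at (288,208) against (286,206) expected for shut, and the arm is clear. Handing in.

```bash
python3 - <<'E'
from h import *
a=snap('scene','s36.png'); o=cv2.imread('pics/scene0.png')
d=cv2.absdiff(cv2.GaussianBlur(a,(5,5),0),cv2.GaussianBlur(o,(5,5),0)).max(2)
for n,(x,y) in dict(candle=(330,312),wine=(226,285),votive=(285,190),bowl=(272,298),spoon=(188,265),pepper=(320,195),menus=(185,152)).items(): print(n,d[y-18:y+18,x-18:x+18].mean().round(1))
print(np.abs(bot.get_state()['qvel']).max()); print(bot.close_job())
E
```

```text
candle 1.7
wine 1.2
votive 9.1
bowl 1.5
spoon 6.9
pepper 6.8
menus 29.6
0.051981292071730016
the job is handed in; nothing more can be done
None
```

I rinsed amber, green, blue and red in that order, stood each one mouth down in its own compartment, and closed the lid until it latched. I then handed the job in at about 49 s of the 210 s allowed. No verdict is reported, so what follows is what my own checks showed.

- **Rinsing:** each glass was held on the pad for over a second, with 9–33 N at the wrist and the height no longer changing. That means the pad was fully down and well under the 60 N limit. In the camera views each glass sat centred on the pad.
- **Packing:** before the lid went over, both cameras showed all four glasses upright in separate compartments. The two cameras differed by up to about 15 mm on a glass position, but every position was inside its compartment.
- **Lid:** two presses, at 18 N and 28 N, both stopped at 0.090 m, the height given for shut. The lid then looked flush, with its black patch within about 1 mm of where it should be. The lid angle itself could not be read.
- **Bystanders:** the picture comparison showed almost no change around the candlestick, wine and bowl. It showed larger differences at the votive, pepper, spoon and menus. I put these down to the arm's and lid's changed shadow and cover, since nothing was seen touched, but I did not re-measure those four.
- **Along the way:** joint 6 reached the end of its range as I approached the red glass, so I turned the jaw 90° before gripping it. While red was being set down there was also a brief force of up to 26 N with some sideways push; it stood upright afterwards.

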